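# Load a paint-bottle shaker, snap its hood, hook in the battery cover and start it

### The arm

A 6-joint arm with a two-finger parallel gripper is mounted at the origin on a cart in front of the work surface, level with it; the furniture and walls round the work are solid. World frame = base frame: x ahead of the robot, y to its left, z up, the work surface at z = 0. Lengths are in m, angles in rad, forces in N, time in s.
With the tool pointing down it reaches from about 0.25 to 0.775 m from the base axis. Payload 4 kg.
Tool frame: the origin (TCP) lies at the centre of the arm's flange, where the gripper is bolted on; the fingertips stand 199 mm ahead of it and the grasp point (between the pads) lies 180 mm ahead of it (robot.tcp_to_tips is the distance from the TCP to the fingertips, in m); z points along the fingers, y is the line along which they close (so a half turn about z gives the same grasp; the last joint's range is limited). The gripper opens to 94 mm and grips with 3 to 60 N. Pads are 16 mm wide; open, the fingers measure 119 mm over their backs; the gripper's body (75 mm by 177 mm) begins 78 mm behind the grasp point.
Start: joints at [-1.312, 0.087, 1.371, -0, 1.684, -0.103], TCP at [0.195, -0.514, 0.405] pointing down, gripper open.
Joint ranges: [-3.1, 3.1], [-0.76, 2.03], [0.27, 2.55], [-1.08, 4.22], [0.17, 2.65], [-2.57, 2.57]. Speed limits (rad/s): [2.79, 2.79, 3.14, 3.14, 3.14, 3.14].

### API

Orientations are given as [roll, pitch, yaw] about the fixed x, y, z axes, in that order (R = Rz(yaw) Ry(pitch) Rx(roll)).
In Python, from bench import telemetry, snapshot, ticket, robot gives the robot as it stands.
- The arm moves only by the tool apply_moves, never from a script. Its argument "moves" is a list that holds one entry, the list of rows, each a list of 5 numbers: the shift along the tool's x, y, z in units of 50 mm (1.0 is 50 mm), then the turn about the tool's z in units of 10 degrees (1.0 is 10 degrees), then the closure, from 0 (fully open) to 1 (shut). A call has 1 to 10 rows; each row is the pose to reach, as a shift and turn from the pose commanded when the call began, along the tool's axes at that moment; what a row does not reach only later rows make up. A row lasts 1/8 s, in which the tool goes at most 62.5 mm and 10.7 degrees, less where a joint would pass 70% of its speed; a pose out of reach is approached as far as the arm can. A call with a gripper value outside its range is refused whole. The fingers move at their own pace and stop on an object; the grip force is fixed at half the most. Time passes only in rows, so rows that repeat a pose let the fingers close. It gives the time, the measured TCP pose, the force, the opening and the grip force at its end, in the units of the state.
- telemetry.get_obs(): the state, without advancing time (a new reading comes with each control period).
- snapshot(name): name is "scene" or "top" or "wrist"; returns a dict with "image" (400x640x3 uint8, red, green, blue), "fovy" (degrees; the focal length in pixels is half the picture's height over the tangent of half this angle, whatever the lens; pixels are square), "cx", "cy" (the principal point, pixels), "D" ([k1, k2, p1, p2, k3] as OpenCV has them; the pictures are not rectified), "R" (3x3) and "t" (3): a world point X has camera coordinates R X + t. Camera axes: x right, y down, z forward; pixel columns grow to the right and rows downward; lengths in m; the calibration is good to about 2 mm. A picture is of the moment at which its call begins. There is no depth.
- ticket.close_job(): hands the job in; it is judged then, once.
The state is a dict: "time": time; "joint_positions": joint angles; "qvel": joint speeds; "joint_torque": joint torques, N m; "tool_pos": TCP position; "ee_rot": TCP orientation; "wrist_force": force on the tool from outside, world axes, zero at the start; "wrist_torque": the same for the moment, N m; "width": finger opening in m; "finger_force": force on a finger pad.
Only numpy, scipy, OpenCV 4.12 (cv2) and the standard library are available. Lean on these libraries where they do the work, as an engineer would, in place of code of your own. Each camera call takes 0.05 s, during which the arm holds its last target. There are 200 camera calls.

### The job

Get the paint shaker on the cart ready and give it a short run: stand every loose paint bottle upright in a well of its carrier (one to a well, any well) and press the clear hood down until it snaps shut. The battery cover is off: hook its lower lip under the ledge at the foot of the sloping battery bay, swing its top edge down and press it until it snaps in flush. Only when all that is closed, press the cordless start pedal right down to its stop, hold it there for about two seconds and let it spring up again; leave the two thread spools where they stand.

Things in the scene. Friction and masses are not known exactly. Their poses are not given: they have to be found in the camera images.
- shaker: White bench machine fixed to the cart. Origin on its underside; x to its rear, y to its left, z up. Plinth x -135..128, y -72..72 mm, top at z 45. Rear half: bottle carrier; the wall behind it with the hood's hinge reaches z 115 at x 100..130; the hood's spring tongue (x -7, y -15..15) reaches z 123. Front: battery bay.
- well_0 (a point): Centre of the floor of the carrier's front left well: a square well 43 x 43 mm along the shaker's x and y, 36 mm deep, open above; floor 45 mm and wall tops 81 mm above the cart. Wells are 48 mm apart front to rear and 68 mm apart left to right.
- well_1 (a point): Centre of the floor of the carrier's front right well: a square well 43 x 43 mm along the shaker's x and y, 36 mm deep, open above; floor 45 mm and wall tops 81 mm above the cart. Wells are 48 mm apart front to rear and 68 mm apart left to right.
- well_2 (a point): Centre of the floor of the carrier's rear left well: a square well 43 x 43 mm along the shaker's x and y, 36 mm deep, open above; floor 45 mm and wall tops 81 mm above the cart. Wells are 48 mm apart front to rear and 68 mm apart left to right.
- well_3 (a point): Centre of the floor of the carrier's rear right well: a square well 43 x 43 mm along the shaker's x and y, 36 mm deep, open above; floor 45 mm and wall tops 81 mm above the cart. Wells are 48 mm apart front to rear and 68 mm apart left to right.
- hood (a joint): Angle of the clear hood over the carrier, hinged on its lower rear edge: 0 shut, 1.55 open against its stop (starts near there). 0.18 kg, damped. Let go below about 0.9 it sinks until its front bead rests on the spring tongue at 0.09; 8 to 10 N down near its front edge then snaps it to 0, where it stays. It cannot shut over a bottle that is not down in its well.
- hood_hinge (a point): Middle of the hood's hinge line, at (126, 0, 108) mm of the shaker; the line runs along the shaker's y. The shut hood covers x 0..126, y -68..68 mm of the shaker and reaches z 150, 2 mm over the bottle caps.
- hood_fin (a point): Middle of the hood's grip fin, a block 12 mm wide in y, 24 mm long, 22 mm deep at the middle of its front face: 138 mm in front of and 30 mm above the hinge line when shut (it then points to the shaker's front). When the hood stands open the fin is on its top edge and points up. Pinched across its 12 mm it can pivot between the fingers.
- hood_press (a point): Where to press the hood: on its flat top, 110 mm in front of the hinge line and 42 mm above it when shut.
- bay: Battery bay of the shaker, sloping up 22 degrees to the rear, cells inside. x up the slope, y left, z square out of it; origin on the seat: the cover's frame lies on this frame (within 1 mm) when home. Recess y -56..56, x -4..79 mm, upper bar 6 mm high. At its foot a ledge covers x -22..-4 at z 6..11 mm; the slot under it is 6 mm high and ends at x -10.8.
- bay_nose (a point): Sprung catch nose at the middle of the bay's upper edge, 24 mm wide in y: it juts over the cover's top edge, from 73 to 80 mm up the slope from the bay's origin, up to 10 mm out of the seat. A cover let down on it stops about 6 degrees short of home; pressing its top edge with some 6 to 8 N snaps it under the nose.
- cover: Loose battery cover, white with a grey rib, 0.09 kg, starts lying rib up. Origin on the underside at the foot of the plate; x to its top edge, z out of its face. Plate x 1..76, y -54..54, z 0..5 mm; lower lip: two tabs 28 mm wide, 3 mm thick, at y +-34, down to x -10, level with the underside. Grip rib along x: 14 mm wide in y, x 10..48, z 5..27.
- cover_lip (a point): Middle of the end of the cover's lower lip, at (-10, 0, 1.5) mm of the cover. The lip goes under the ledge with the cover tilted 8 to 18 degrees, top edge out; then the top edge is swung down.
- cover_top (a point): Point on the cover's outer face near its top edge, at (62, 0, 5) mm of the cover: where to press it home.
- pedal (a joint): Angle of the black start pedal, hinged along the shaker's y at its far edge: 0 up (sprung), 0.2 at its stop. It takes about 2 N to start moving and about 9 N at the stop.
- pedal_pad (a point): Where to press the pedal: on its tread, 70 mm in front of its hinge; it travels about 14 mm down. The pedal's foot is fixed to the cart, 108 x 72 mm; the tread is 60 mm wide and 86 mm long, its hinge 36 mm above the cart; tread axes: x towards the hinge, z up.
- bottle_a: Paint bottle (2 to 4 such bottles are there): squeeze bottle, round body 37 mm across up to 72 mm, then a nozzle cap, 98 mm high in all, 0.11 kg. Origin at the centre of its underside, z up; it starts standing on the cart.
- bottle_b: Paint bottle (2 to 4 such bottles are there): squeeze bottle, round body 37 mm across up to 72 mm, then a nozzle cap, 98 mm high in all, 0.11 kg. Origin at the centre of its underside, z up; it starts standing on the cart.
- bottle_c: Paint bottle (2 to 4 such bottles are there): squeeze bottle, round body 37 mm across up to 72 mm, then a nozzle cap, 98 mm high in all, 0.11 kg. Origin at the centre of its underside, z up; it starts standing on the cart.
- bottle_d: Paint bottle (2 to 4 such bottles are there): squeeze bottle, round body 37 mm across up to 72 mm, then a nozzle cap, 98 mm high in all, 0.11 kg. Origin at the centre of its underside, z up; it starts standing on the cart.
- spool_left: A thread spool 29 mm across, 48 mm high, standing on the cart between the pedal and the shaker; not part of the job. Origin at its underside.
- spool_right: Another such thread spool beside it; not part of the job.
Things that resemble listed ones, but are neither listed nor needed, are in the scene too. Leave any blue look-alike of the bottle_a alone.

How it is judged:
On the way, in this order (a step that is already met when the one before it is completed fails the run):
1. every bottle stands in a well, the hood is snapped shut and the battery cover is home under its ledge and catch (x of bottle_a in the frame of shaker between 0.008 and 0.1 m and y of bottle_a in the frame of shaker between -0.056 and 0.056 m and z of bottle_a in the frame of shaker between 0.04 and 0.052 m and angle between each of bottle_a, bottle_b, bottle_c, bottle_d's own z axis and vertical below 0.15 rad and x of bottle_b in the frame of shaker between 0.008 and 0.1 m and y of bottle_b in the frame of shaker between -0.056 and 0.056 m and z of bottle_b in the frame of shaker between 0.04 and 0.052 m and x of bottle_c in the frame of shaker between 0.008 and 0.1 m and y of bottle_c in the frame of shaker between -0.056 and 0.056 m and z of bottle_c in the frame of shaker between 0.04 and 0.052 m and x of bottle_d in the frame of shaker between 0.008 and 0.1 m and y of bottle_d in the frame of shaker between -0.056 and 0.056 m and z of bottle_d in the frame of shaker between 0.04 and 0.052 m and value of joint hood below 0.03 rad and x of cover in the frame of bay between -0.0035 and 0.0035 m and y of cover in the frame of bay between -0.0035 and 0.0035 m and z of cover in the frame of bay between -0.003 and 0.003 m and angle between the z axis of cover and the z axis of bay, either way round below 0.035 rad and x of cover_lip in the frame of bay below -0.006 m), for 0.3 s.
2. the start pedal is held down at its stop for a second or more (value of joint pedal above 0.17 rad), for 1 s.
At the end, for the whole second after the job is handed in: Every bottle present stands upright (within 8 degrees), at rest, on the floor of a carrier well; the hood is shut (below 0.03 rad); the battery cover lies within 3 mm and 2 degrees of home in its bay, its lip under the ledge; the pedal is up again (all of step 1 and value of joint pedal below 0.03 rad and linear speed of each of bottle_a, bottle_b, bottle_c, bottle_d below 0.02 m/s); the robot touches nothing.
It fails at once if a thread spool is shifted more than 30 mm (distance of any of spool_left, spool_right from where it was at the start of the episode above 0.03 m).
It fails at once if the pedal is pressed while the hood is open or the battery cover is out of its bay (value of joint pedal above 0.1 rad and (value of joint hood above 0.05 rad or distance between cover and bay above 0.02 m)).
Of bottle_a, bottle_b, bottle_c, bottle_d only 2 to 4 are there at a start; the rules pass over those that are not, and their reading is None.
At some moment in a run one of cover may be knocked a few centimetres aside while the robot is not near it.
It also fails if it takes over 210 s, if anything falls off the work surface, if the arm or the gripper's body presses on something with over 40 N, if the wrist force passes 120 N, or if a joint passes its speed limit or range.

## Working session

There is one attempt and no reset: what is moved stays moved. The work goes in short steps, Python scripts to look and compute and a tool call to move; the robot and the scene stay as the last step left them, time stands still between calls to the robot, and variables do not carry over. Pictures are saved under pics/ and viewed, at most 14 in all, crops included, and the job is handed in when it is done.

Besides the shell and the picture viewer there is one more tool, called after "Call:" as name([rows], argument=value, ...), one row to a line, values as JSON. apply_moves: Moves the arm, as the interface text tells. Its arguments: {"type":"object","properties":{"moves":{"type":"array","items":{"type":"array","items":{"type":"array","items":{"type":"number"}}}}},"required":["moves"]}

```bash
ls; mkdir -p pics; cat > h.py <<'E'
import numpy as np, cv2
from bench import telemetry, snapshot, ticket, robot
def K(s):
    f=200/np.tan(np.radians(s["fovy"])/2)
    return np.array([[f,0,s["cx"]],[0,f,s["cy"]],[0,0,1.]])
def snap(n,save=None):
    s=snapshot(n)
    for k in("D","R","t"): s[k]=np.array(s[k],float)
    if save: cv2.imwrite("pics/"+save+".png",s["image"][:,:,::-1]); np.save("pics/"+save+".npy",s,allow_pickle=True)
    return s
def load(n): return np.load("pics/"+n+".npy",allow_pickle=True).item()
def ray(s,uv):
    p=cv2.undistortPoints(np.array([[uv]],float),K(s),s["D"])[0,0]
    d=s["R"].T@np.array([p[0],p[1],1]); return -s["R"].T@s["t"],d/np.linalg.norm(d)
def plane(s,uv,z):
    o,d=ray(s,uv); return o+d*(z-o[2])/d[2]
def tri(*sv):
    A=np.zeros((3,3));b=np.zeros(3);L=[]
    for s,uv in sv:
        o,d=ray(s,uv);P=np.eye(3)-np.outer(d,d);A+=P;b+=P@o;L.append((o,P))
    x=np.linalg.solve(A,b); return x,[round(float(np.linalg.norm(P@(x-o)))*1000,1) for o,P in L]
def proj(s,X):
    return cv2.projectPoints(np.array(X,float).reshape(-1,1,3),cv2.Rodrigues(s["R"])[0],s["t"],K(s),s["D"])[0][:,0]
E
python3 - <<'E'
from h import *
for n in("scene","top","wrist"):
    s=snap(n,n+"0"); print(n,s["fovy"],-s["R"].T@s["t"],s["R"][2])
o=telemetry.get_obs();print(o["tool_pos"],o["ee_rot"],o["width"],o["time"])
E
```

```text
pics
scene 46.83946125416439 [-0.16421322  0.43636681  1.00023411] [ 0.53922768 -0.36807572 -0.75746536]
top 43.42325870981132 [0.36381192 0.04492341 1.44239807] [ 0.06833956 -0.01249447 -0.99758388]
wrist 64.25505376124997 [ 0.26062684 -0.48909797  0.38221304] [-0.23212713 -0.08411108 -0.96904196]
[ 0.19465249 -0.51432558  0.40376305] [-3.13990183e+00 -1.58795851e-04  3.61818835e-01] 0.0941318363151658 0.15
```

View pics/scene0.png

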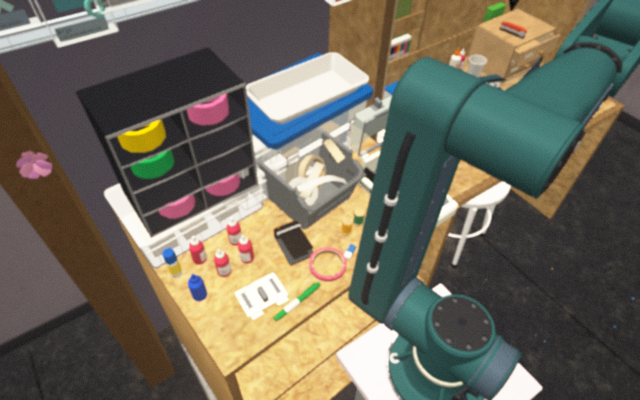

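View pics/top0.png

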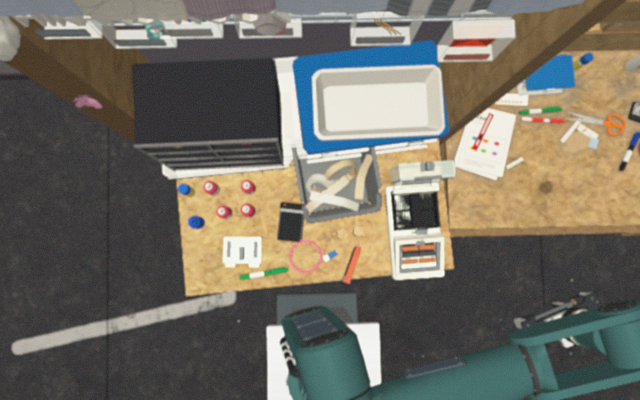

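The scene view shows four red bottles, two blue-capped look-alikes, the white cover, the black pedal and a grey tray. In the top view the bottles are near (210,187), (247,186), (223,211), (247,210), the cover is near (242,251), the pedal at (290,222), the shaker at (418,230), and the spools at (340,233) and (358,232). Next I'll enlarge the top view.

```bash
python3 - <<'E'
from h import *
s=load("top0");im=s["image"][150:300,170:460,::-1]
cv2.imwrite("pics/topc.png",cv2.resize(im,None,fx=2.75,fy=2.75,interpolation=cv2.INTER_CUBIC))
E
```

```text
(no output)
```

View pics/topc.png

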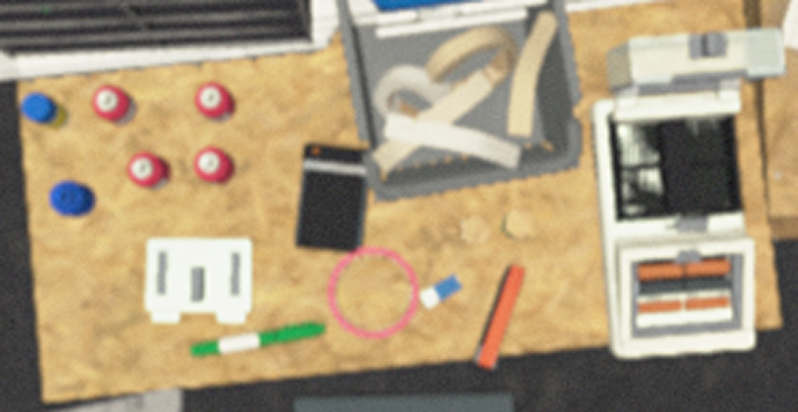

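The crop shows the cover with its tabs towards the robot (crop rows ~318), the hood open at the rear with its fin at (710,42), the bay open at (685,290), and the pedal with its hinge end at the top. I'll get coarse positions first.

```bash
python3 - <<'E'
from h import *
s=load("top0");sc=load("scene0")
def c(u,v): return (170+u/2.75,150+v/2.75)
P=dict(bA=(110,103,.09),bB=(213,100,.09),bC=(148,168,.09),bD=(213,164,.09),blue1=(38,108,.09),blue2=(72,199,.05),
 cov_tl=(148,240,.005),cov_tr=(251,240,.005),cov_bl=(147,310,.005),cov_br=(249,314,.005),
 ped_tl=(305,145,.04),ped_tr=(368,155,.04),ped_br=(360,250,.04),ped_bl=(297,245,.04),
 sp1=(475,228,.048),sp2=(518,222,.048),sh_fl=(612,352,.03),sh_fr=(755,345,.03),sh_wl=(594,105,.081),sh_wr=(740,110,.081),fin=(710,42,.25),nose=(690,252,.07),
 tray_bl=(375,195,.05),tray_br=(580,165,.05),table_l=(45,400,0),table_r=(780,325,0),tl=(20,85,0))
for k,(u,v,z) in P.items(): print(k,np.round(plane(s,c(u,v),z),3))
def red(im):
    h=cv2.cvtColor(im,cv2.COLOR_RGB2HSV); return (((h[...,0]<8)|(h[...,0]>170))&(h[...,1]>150)&(h[...,2]>90)).astype(np.uint8)
n,l,st,ce=cv2.connectedComponentsWithStats(red(sc["image"]))
print([(tuple(map(int,st[i])),np.round(ce[i])) for i in range(1,n) if st[i][4]>15])
E
```

```text
bA [0.537 0.3   0.09 ]
bB [0.538 0.199 0.09 ]
bC [0.472 0.264 0.09 ]
bD [0.475 0.2   0.09 ]
blue1 [0.533 0.371 0.09 ]
blue2 [0.446 0.347 0.05 ]
cov_tl [0.404 0.278 0.005]
cov_tr [0.402 0.172 0.005]
cov_bl [0.332 0.28  0.005]
cov_br [0.325 0.175 0.005]
ped_tl [0.496 0.112 0.04 ]
ped_tr [0.485 0.048 0.04 ]
ped_br [0.388 0.058 0.04 ]
ped_bl [0.395 0.122 0.04 ]
sp1 [ 0.408 -0.058  0.048]
sp2 [ 0.413 -0.102  0.048]
sh_fl [ 0.279 -0.196  0.03 ]
sh_fr [ 0.283 -0.342  0.03 ]
sh_wl [ 0.526 -0.177  0.081]
sh_wr [ 0.518 -0.322  0.081]
fin [ 0.559 -0.253  0.25 ]
nose [ 0.379 -0.27   0.07 ]
tray_bl [0.443 0.042 0.05 ]
tray_br [ 0.469 -0.166  0.05 ]
table_l [0.241 0.387 0.   ]
table_r [ 0.301 -0.377  0.   ]
tl [0.569 0.411 0.   ]
[((503, 23, 23, 9, 77), array([514.,  27.])), ((227, 224, 13, 10, 78), array([233., 229.])), ((190, 243, 13, 21, 162), array([196., 253.])), ((237, 242, 16, 17, 109), array([246., 248.])), ((215, 255, 13, 11, 92), array([221., 261.]))]
```

Call:
apply_moves([
  [[5.4,-3.4,-0.9,-10,0],[5.4,-3.4,-0.9,-10,0],[5.4,-3.4,-0.9,-10,0],[5.4,-3.4,-0.9,-10,0],[5.4,-3.4,-0.9,-10,0],[5.4,-3.4,-0.9,-10,0],[5.4,-3.4,-0.9,-10,0],[5.4,-3.4,-0.9,-10,0],[5.4,-3.4,-0.9,-10,0],[5.4,-3.4,-0.9,-10,0]],
])

```text
time: 1.4
tool_pos: [0.387, -0.2597, 0.4493]
ee_rot: [-3.141, -0.001, 2.11]
wrist_force: [0.0, 1.5, 0.1]
width: 0.094
finger_force: 0.0
```

Call:
apply_moves([
  [[0,0,0,-5.9,0],[0,0,0,-5.9,0],[0,0,0,-5.9,0],[0,0,0,-5.9,0],[0,0,0,-5.9,0],[0,0,0,-5.9,0],[0,0,0,-5.9,0]],
])

```text
time: 2.28
tool_pos: [0.387, -0.2598, 0.4493]
ee_rot: [3.141, -0.001, 3.136]
wrist_force: [-0.4, 0.0, 0.8]
width: 0.094
finger_force: 0.0
```

```bash
python3 - <<'E'
from h import *
s=snap("wrist","w1"); print(-s["R"].T@s["t"],s["R"])
o=telemetry.get_obs();print(o["tool_pos"],o["ee_rot"],o["joint_positions"],o["time"])
E
```

```text
[ 0.31510376 -0.25942089  0.42794364] [[ 6.25699977e-03  9.99979301e-01  1.49919845e-03]
 [ 9.69654516e-01 -6.43365728e-03  2.44394613e-01]
 [ 2.44399200e-01 -7.54724855e-05 -9.69674701e-01]]
[ 0.3869891  -0.25981435  0.44939624] [ 3.14129689e+00 -3.95322995e-04  3.13523593e+00] [-7.12973363e-01 -1.05090529e-01  1.47371737e+00 -3.23876058e-05
  1.77345851e+00 -2.27741942e+00] 2.325
```

View pics/w1.png

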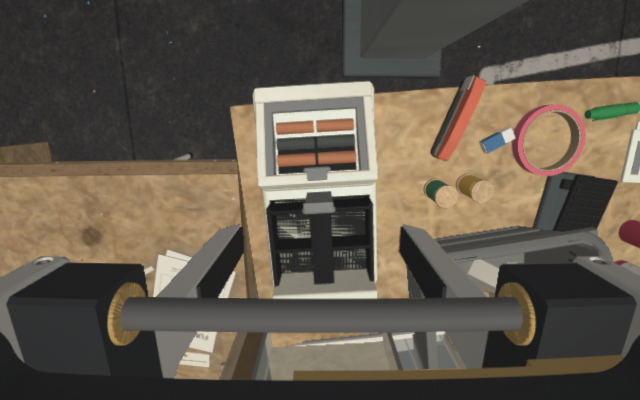

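The wrist view shows the shaker (front corners near (257,90) and (373,84)), the nose (317,174), the tongue (318,207), wells down to row 290, the spools at (440,190) and (478,186), and the pedal at (580,200). I'll take a second view of this and then two of the bottle side.

Call:
apply_moves([
  [[0.4,1.6,0,0,0],[0.4,1.6,0,0,0],[0.4,1.6,0,0,0],[0.4,1.6,0,0,0]],
])

```text
time: 2.82
tool_pos: [0.3676, -0.1803, 0.4497]
ee_rot: [-3.141, 0.0, 3.136]
wrist_force: [-0.4, 0.7, -0.7]
width: 0.094
finger_force: 0.0
```

```bash
python3 - <<'E'
from h import *
s=snap("wrist","w2"); print(-s["R"].T@s["t"])
E
```

```text
[ 0.29576078 -0.18003054  0.42826003]
```

Call:
apply_moves([
  [[-2.3,6.6,0,0,0],[-2.3,6.6,0,0,0],[-2.3,6.6,0,0,0],[-2.3,6.6,0,0,0],[-2.3,6.6,0,0,0],[-2.3,6.6,0,0,0],[-2.3,6.6,0,0,0],[-2.3,6.6,0,0,0],[-2.3,6.6,0,0,0]],
])

```text
time: 4.0
tool_pos: [0.4841, 0.1484, 0.4498]
ee_rot: [-3.141, 0.0, 3.135]
wrist_force: [-0.4, -0.2, -0.1]
width: 0.0942
finger_force: 0.0
```

```bash
python3 - <<'E'
from h import *
s=snap("wrist","w3"); print(-s["R"].T@s["t"])
E
```

```text
[0.41219971 0.14881821 0.42830566]
```

Call:
apply_moves([
  [[0,2.0,0,0,0],[0,2.0,0,0,0],[0,2.0,0,0,0],[0,2.0,0,0,0]],
])

```text
time: 4.55
tool_pos: [0.4845, 0.2487, 0.4498]
ee_rot: [-3.141, 0.0, 3.136]
wrist_force: [0.4, 0.8, 0.6]
width: 0.0942
finger_force: 0.0
```

```bash
python3 - <<'E'
from h import *
s=snap("wrist","w4"); print(-s["R"].T@s["t"])
a,b=load("w1"),s
A=cv2.resize(a["image"][70:300,235:395,::-1],None,fx=2.5,fy=2.5,interpolation=cv2.INTER_CUBIC)
B=cv2.resize(load("w2")["image"][70:300,40:400,::-1],None,fx=1.1,fy=2.5,interpolation=cv2.INTER_CUBIC)
cv2.imwrite("pics/A.png",np.hstack([A,B]))
cv2.imwrite("pics/w34.png",np.hstack([cv2.resize(load(n)["image"][0:290,:,::-1],None,fx=1.25,fy=1.03) for n in("w3",)]+[]) )
C=np.vstack([load("w3")["image"][0:295,:,::-1],load("w4")["image"][0:295,:,::-1]]);cv2.imwrite("pics/C.png",C)
E
```

```text
[0.41261376 0.24903457 0.42837332]
```

View pics/C.png

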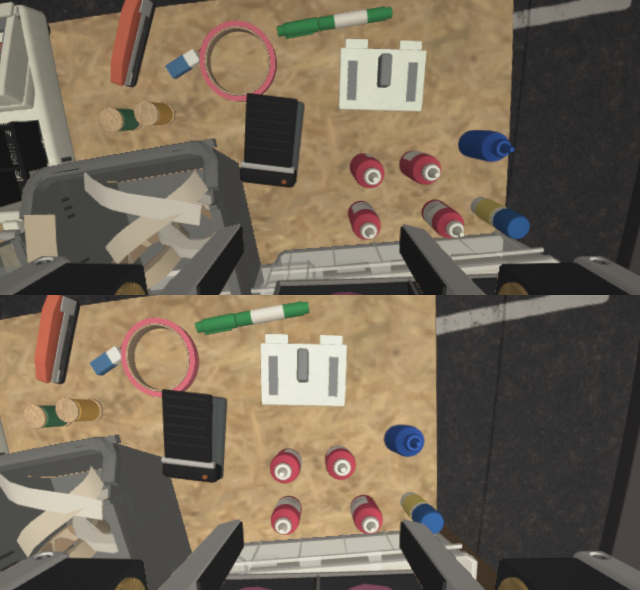

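View pics/A.png

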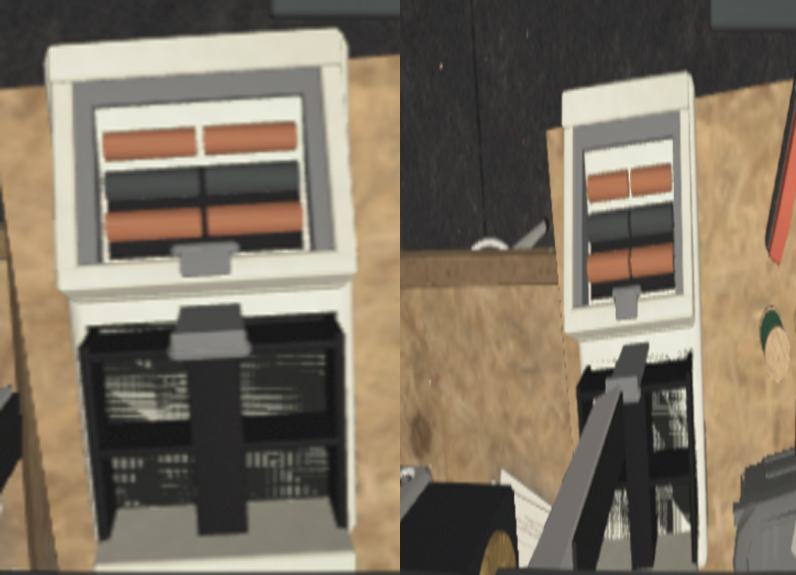

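C shows (upper = w3, lower = w4) the four red bottles, caps in w4 near (285,470), (343,467), (286,518), (370,516). It also has the cover at (303,370) with its rib at (303,365), the blue look-alikes, the pedal at (195,435) and the spools at (43,415) and (80,410). A shows the shaker with the nose (205,258), tongue top (209,345) and bay recess sides at x≈77 and 325, yawed about +3°.

```bash
python3 - <<'E'
from h import *
w1,w2,w3,w4=map(load,("w1","w2","w3","w4"))
a=lambda u,v:(235+u/2.5-.3,70+v/2.5-.3); b=lambda u,v:(40+(u-400)/1.1,70+v/2.5-.3)
F=dict(frontL=((48,47),(563,92)),frontR=((346,30),(691,73)),noseTL=((172,247),(614,288)),noseTR=((239,245),(637,285)),
 tongL=((170,358),(606,402)),tongR=((248,356),(640,400)),barL=((62,290),(567,337)),barR=((355,277),(692,320)),recTL=((77,84),(566,127)),recTR=((320,66),(679,110)))
for k,(p,q) in F.items():
    x,r=tri((w1,a(*p)),(w2,b(*q))); print(k,np.round(x,4),r)
# bottles: red masks & caps white centers
def comps(s,m,lo):
    n,l,st,ce=cv2.connectedComponentsWithStats(m.astype(np.uint8)); return [(st[i].tolist(),ce[i].round(1).tolist()) for i in range(1,n) if st[i][4]>lo]
for s in(w3,w4):
    im=s["image"];h=cv2.cvtColor(im,cv2.COLOR_RGB2HSV)
    red=((h[...,0]<8)|(h[...,0]>168))&(h[...,1]>120)
    red[:140]=0; red[250:]=0
    print("red",comps(s,red,80))
    g=(h[...,1]<60)&(h[...,2]>60); dil=cv2.dilate(red.astype(np.uint8),np.ones((9,9)))
    w=(h[...,1]<40)&(h[...,2]>190)&(dil>0); print("cap",comps(s,w,12))
    wh=(h[...,1]<45)&(h[...,2]>170); wh[135:]=0
    for c in cv2.findContours(wh.astype(np.uint8),0,2)[0]:
        if cv2.contourArea(c)>1500: print("cover",cv2.boundingRect(c),cv2.approxPolyDP(c,3,True)[:,0].tolist())
E
```

```text
frontL [ 0.2817 -0.3361  0.0439] [0.0, 0.0]
frontR [ 0.2751 -0.1989  0.0443] [0.2, 0.2]
noseTL [ 0.3704 -0.279   0.0739] [0.4, 0.4]
noseTR [ 0.3651 -0.2499  0.0975] [1.2, 1.2]
tongL [ 0.4096 -0.2783  0.1167] [0.1, 0.1]
tongR [ 0.4096 -0.2464  0.1144] [0.1, 0.1]
barL [ 0.3893 -0.3273  0.0831] [1.2, 1.2]
barR [ 0.3831 -0.1979  0.0833] [0.0, 0.0]
recTL [ 0.299  -0.3164  0.088 ] [1.4, 1.4]
recTR [ 0.2916 -0.2114  0.0514] [0.0, 0.0]
red [([351, 154, 33, 34, 563], [364.3, 168.3]), ([400, 154, 41, 31, 613], [417.2, 167.1]), ([348, 207, 32, 32, 471], [362.5, 219.7]), ([432, 206, 32, 32, 483], [444.8, 219.9])]
cap [([426, 166, 14, 14, 54], [431.3, 171.6]), ([366, 170, 14, 14, 85], [373.0, 176.6]), ([363, 225, 14, 13, 48], [369.3, 229.5]), ([453, 224, 10, 5, 19], [458.5, 225.2]), ([450, 227, 4, 9, 13], [450.9, 231.5])]
cover (339, 39, 87, 72) [[346, 39], [340, 57], [340, 108], [420, 110], [425, 62], [421, 42], [400, 41], [400, 48], [368, 49], [366, 39]]
red [([270, 155, 30, 33, 461], [285.7, 170.1]), ([326, 154, 30, 31, 461], [339.6, 166.9]), ([353, 201, 29, 37, 462], [366.7, 217.9]), ([271, 210, 29, 29, 423], [286.3, 220.4])]
cap [([335, 165, 15, 15, 114], [342.1, 172.2]), ([275, 169, 16, 16, 125], [282.5, 176.4]), ([364, 223, 14, 14, 80], [370.6, 228.8]), ([276, 225, 15, 14, 84], [283.5, 230.1])]
cover (261, 39, 86, 72) [[265, 40], [266, 47], [261, 49], [262, 108], [343, 110], [346, 51], [341, 49], [341, 41], [320, 40], [320, 48], [288, 49], [287, 40]]
```

```bash
python3 - <<'E'
from h import *
w1,w2,w3,w4=map(load,("w1","w2","w3","w4"))
for n,p,q in(("B1",(373,176.6),(282.5,176.4)),("B2",(431.3,171.6),(342.1,172.2)),("B3",(369.3,229.8),(283.5,230.1)),("B4",(455,229),(370.6,228.8))):
    x,r=tri((w3,p),(w4,q)); print(n,np.round(x,4),r, np.round(plane(w4,q,.088),4))
for n,p,q in(("cTL",(340,108),(262,108.5)),("cTR",(422,110),(344,110))):
    print(n,np.round(tri((w3,p),(w4,q))[0],4),np.round(plane(w3,p,.005),4),np.round(plane(w4,q,.005),4))
# tab ends, rib (gray) in w3,w4
for n,p in(("tabL",(276,39.5)),("tabR",(331,39.8))): print(n,np.round(plane(w4,p,.003),4))
for s,(x0,x1,y0,y1) in((w3,(370,400,50,90)),(w4,(290,320,48,92))):
    g=s["image"][y0:y1,x0:x1].astype(int); m=(g.sum(2)<480).astype(np.uint8)
    n,l,st,ce=cv2.connectedComponentsWithStats(m); i=1+np.argmax(st[1:,4]); c=cv2.findContours((l==i).astype(np.uint8),0,2)[0][0]
    print("rib",st[i],ce[i]+[x0,y0],cv2.minAreaRect(c))
z=cv2.resize(w1["image"][150:300,255:385,::-1],None,fx=4,fy=4,interpolation=cv2.INTER_CUBIC); z=np.clip(z.astype(float)*1.3,0,255)
cv2.imwrite("pics/z1.png",z)
E
```

```text
B1 [0.4763 0.2061 0.0813] [0.2, 0.2] [0.4749 0.2069 0.088 ]
B2 [0.4722 0.2722 0.0774] [0.3, 0.3] [0.4707 0.2715 0.088 ]
B3 [0.5404 0.2045 0.0774] [0.1, 0.1] [0.5366 0.2058 0.088 ]
B4 [0.5405 0.3065 0.0759] [0.4, 0.4] [0.5357 0.3045 0.088 ]
cTL [0.401  0.1734 0.0064] [0.4008 0.1735 0.005 ] [0.4011 0.1732 0.005 ]
cTR [0.4037 0.2785 0.009 ] [0.4035 0.2797 0.005 ] [0.4038 0.2788 0.005 ]
tabL [0.3179 0.1939 0.003 ]
tabR [0.3188 0.2621 0.003 ]
rib [  7   3  15  35 471] [384.01910828  70.16772824] ((14.0, 20.0), (34.0, 14.0), 90.0)
rib [  7   5  12  35 387] [302.36434109  69.75193798] ((12.5, 22.0), (34.0, 11.0), 90.0)[ WARN:0@0.223] global loadsave.cpp:1063 imwrite_ Unsupported depth image for selected encoder is fallbacked to CV_8U.
```

View pics/z1.png

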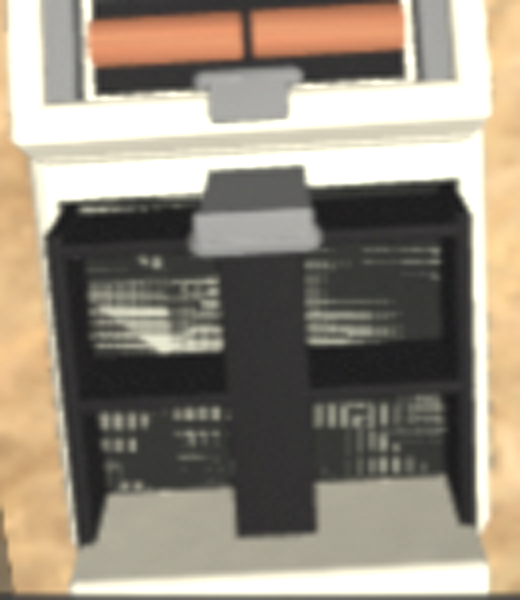

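The zoom shows the black centre partition, rear end at (235,533) to (317,531), and the tongue top's rear edge at (192,245) to (320,243). It also shows the nose (197–303, row 72) and the front-rear partition's top rear edge at row ~405 left and 390 right. I'll cast these onto their heights.

```bash
python3 - <<'E'
from h import *
w1=load("w1")
c=lambda u,v:(255+u/4-.4,150+v/4-.4)
for k,(u,v,z) in dict(colRL=(236,534,.081),colRR=(317,531,.081),colF_L=(228,300,.081),colF_R=(304,300,.081),tongL=(191,253,.123),tongR=(321,247,.123),tongFL=(200,209,.123),tongFR=(310,206,.123),
  partL=(82,407,.081),partR=(462,388,.081),blkFL=(52,237,.081),blkFR=(470,215,.081),noseL=(197,72,.08),noseR=(303,70,.08),wallL=(82,545,.081),wallR=(475,522,.081)).items(): print(k,np.round(plane(w1,c(u,v),z),4))
yw=np.radians(2.6)
E
```

```text
colRL [ 0.5094 -0.2692  0.081 ]
colRR [ 0.5085 -0.2447  0.081 ]
colF_L [ 0.4346 -0.2705  0.081 ]
colF_R [ 0.4348 -0.2487  0.081 ]
tongL [ 0.4077 -0.2783  0.123 ]
tongR [ 0.4064 -0.2458  0.123 ]
tongFL [ 0.3963 -0.2758  0.123 ]
tongFR [ 0.3958 -0.2485  0.123 ]
partL [ 0.4676 -0.3139  0.081 ]
partR [ 0.4623 -0.2024  0.081 ]
blkFL [ 0.4155 -0.3202  0.081 ]
blkFR [ 0.4098 -0.2018  0.081 ]
noseL [ 0.3688 -0.2782  0.08  ]
noseR [ 0.3684 -0.249   0.08  ]
wallL [ 0.5129 -0.316   0.081 ]
wallR [ 0.506  -0.1969  0.081 ]
```

Call:
apply_moves([
  [[0.17,-0.85,0.5,0,0.36],[0.17,-0.85,1.5,0,0.36],[0.17,-0.85,2.0,0,0.36],[0.17,-0.85,2.0,0,0.36]],
])

```text
time: 5.1
tool_pos: [0.4752, 0.2057, 0.3475]
ee_rot: [-3.14, -0.005, 3.135]
wrist_force: [0.2, -0.1, 0.3]
width: 0.0607
finger_force: 0.0
```

```bash
python3 - <<'E'
from h import *
w3,w4=load("w3"),load("w4")
# blue things for clearance
L=[]
for s in(w3,w4):
    h=cv2.cvtColor(s["image"],cv2.COLOR_RGB2HSV); m=((h[...,0]>100)&(h[...,0]<125)&(h[...,1]>150)&(h[...,2]>60)); m[:,:380]=0
    n,l,st,ce=cv2.connectedComponentsWithStats(m.astype(np.uint8)); print([(st[i].tolist(),ce[i].round(0)) for i in range(1,n) if st[i][4]>60])
print(tri((w3,(515,224)),(w4,(431,225))))
E
```

```text
[([460, 131, 55, 30, 1191], array([485., 145.])), ([494, 210, 35, 29, 692], array([512., 223.]))]
[([386, 131, 37, 30, 864], array([404., 145.])), ([414, 210, 29, 28, 504], array([429., 223.]))]
(array([0.53381054, 0.37548824, 0.08160764]), [0.2, 0.2])
```

Call:
apply_moves([
  [[0,0,1.0,0,0.36],[0,0,2.0,0,0.36],[0,0,2.2,0,0.36],[0,0,2.2,0,0.36],[0,0,2.2,0,0.8],[0,0,2.2,0,0.8],[0,0,2.2,0,0.8],[0,0,2.2,0,0.8]],
])

```text
time: 6.1
tool_pos: [0.4762, 0.2073, 0.2411]
ee_rot: [3.141, 0.003, 3.137]
wrist_force: [-0.1, -0.9, 5.8]
width: 0.0351
finger_force: 29.8
```

Call:
apply_moves([
  [[0,0,-0.6,0,0.8],[0,0,-1.8,0,0.8],[0,0,-3.0,0,0.8],[0,-1,-3.2,-0.3,0.8],[-0.05,-2.2,-3.2,-0.3,0.8],[-0.1,-3.4,-3.2,-0.3,0.8],[-0.15,-4.6,-3.2,-0.3,0.8],[-0.2,-5.8,-3.2,-0.3,0.8],[-0.25,-7,-3.2,-0.3,0.8],[-0.25,-8,-3.2,-0.3,0.8]],
])

```text
time: 7.35
tool_pos: [0.486, -0.1949, 0.399]
ee_rot: [3.141, -0.001, -3.095]
wrist_force: [-0.0, -0.5, -0.5]
width: 0.0352
finger_force: 29.7
```

```bash
python3 - <<'E'
from h import *
s=snap("wrist","w5");o=telemetry.get_obs();print(o["tool_pos"],o["ee_rot"],o["width"])
cv2.imwrite("pics/w5c.png",s["image"][60:,100:560,::-1])
E
```

```text
[ 0.48568356 -0.19968018  0.39846906] [-3.13680909e+00 -2.26590438e-03 -3.10014073e+00] 0.03520630066240975
```

View pics/w5c.png

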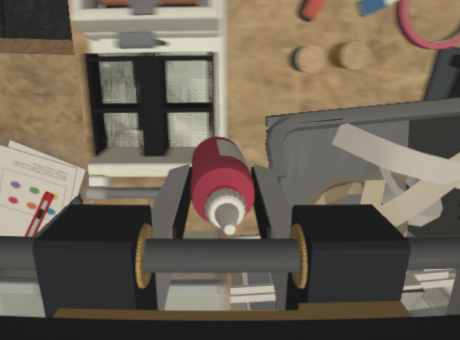

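The view shows the bottle held upright between the pads, cap ring at about (330,268) full-frame, with the wells clear ahead.

```bash
python3 - <<'E'
from h import *
s=load("w5");o=telemetry.get_obs()
h=cv2.cvtColor(s["image"],cv2.COLOR_RGB2HSV); m=(h[...,1]<45)&(h[...,2]>150); m[:245]=0;m[305:]=0;m[:,:300]=0;m[:,358:]=0
n,l,st,ce=cv2.connectedComponentsWithStats(m.astype(np.uint8))
print([(st[i].tolist(),ce[i].round(1)) for i in range(1,n) if st[i][4]>15])
for z in(.2355,):
  for v in(264,268,272): print(v,plane(s,(330,v),z))
E
```

```text
[([308, 255, 37, 40, 610], array([326.5, 271.6])), ([342, 296, 16, 2, 19], array([350.5, 296.8]))]
264 [ 0.48309654 -0.19045164  0.2355    ]
268 [ 0.48523187 -0.1903367   0.2355    ]
272 [ 0.48738357 -0.19022081  0.2355    ]
```

Call:
apply_moves([
  [[0,-0.5,0,0,0.8],[0,-1.0,0,0,0.8],[0,-1.4,0,0,0.8],[0,-1.8,0,0,0.8],[0,-1.8,0,0,0.8],[0,-1.8,0,0,0.8]],
])

```text
time: 8.15
tool_pos: [0.4907, -0.2823, 0.3996]
ee_rot: [3.141, -0.0, -3.094]
wrist_force: [-0.3, -0.2, -1.2]
width: 0.0352
finger_force: 29.7
```

```bash
cat > st.py <<'E'
from h import *
import sys
o=telemetry.get_obs();p=o["tool_pos"];R=cv2.Rodrigues(np.zeros(3))[0]
from scipy.spatial.transform import Rotation as Ro
R=Ro.from_euler("xyz",o["ee_rot"]).as_matrix()
print("t",o["time"],np.round(p,4),"yaw",round(np.degrees(o["ee_rot"][2])%360,2),np.round(o["wrist_force"],1),round(o["width"],4))
if len(sys.argv)>1: print("units",np.round(R.T@(np.array(eval(sys.argv[1]))-p)/.05,2))
E
python3 st.py "(.4891,-.2917,.285)"
```

```text
t 8.15 [ 0.4907 -0.2823  0.3996] yaw 182.75 [-0.3 -0.2 -1.2] 0.0352
units [ 0.04 -0.19  2.29]
```

Call:
apply_moves([
  [[0.04,-0.19,0,0,0.8],[0.04,-0.19,0.8,0,0.8],[0.04,-0.19,1.4,0,0.8],[0.04,-0.19,1.6,0,0.8],[0.04,-0.19,1.7,0,0.8],[0.04,-0.19,1.75,0,0.8]],
])

```text
time: 8.9
tool_pos: [0.4894, -0.2925, 0.3134]
ee_rot: [-3.14, 0.002, -3.094]
wrist_force: [-0.4, -0.5, -1.0]
width: 0.0348
finger_force: 29.7
```

Call:
apply_moves([
  [[0,0,0.3,0,0.8],[0,0,0.5,0,0.8],[0,0,0.56,0,0.8],[0,0,0.56,0,0.8],[0,0,0.56,0,0.4],[0,0,0.56,0,0.4],[0,0,-0.2,0,0.4],[0,0,-1.2,0,0.4],[0,0,-2.2,0,0.4],[0,2,-2.2,0.3,0.4]],
])

```text
time: 10.15
tool_pos: [0.4866, -0.232, 0.4268]
ee_rot: [-3.136, 0.008, 3.13]
wrist_force: [1.2, 0.8, -0.5]
width: 0.0566
finger_force: 0.0
```

```bash
python3 - <<'E'
from h import *
s=snap("wrist","w6")
E
python3 st.py "(.472,.272,.40)"
```

```text
t 10.2 [ 0.4859 -0.2241  0.4249] yaw 179.74 [-1.1  4.9 -0.1] 0.0566
units [0.32 9.92 0.54]
```

Call:
apply_moves([
  [[0.1,1.2,0.2,0,0.36],[0.1,2.4,0.4,0,0.36],[0.1,3.6,0.4,0,0.36],[0.2,4.8,0.4,0,0.36],[0.2,6,0.4,0,0.36],[0.3,7.2,0.4,0,0.36],[0.3,8.4,0.4,0,0.36],[0.32,9.4,0.4,0,0.36],[0.32,9.9,0.4,0,0.36],[0.32,9.9,0.4,0,0.36]],
])

```text
time: 11.45
tool_pos: [0.4721, 0.2667, 0.401]
ee_rot: [-3.141, -0.002, 3.14]
wrist_force: [0.4, 0.8, 0.2]
width: 0.0601
finger_force: 0.0
```

```bash
python3 - <<'E'
from h import *
s=snap("wrist","w7")
z=cv2.resize(load("w6")["image"][60:310,180:480,::-1],None,fx=1.4,fy=1.4)
y=cv2.resize(s["image"][:310,120:,::-1],None,fx=.75,fy=1.13);
cv2.imwrite("pics/d.png",np.hstack([z,y[:350]]))
E
python3 st.py "(.472,.272,.241)"
```

```text
t 11.5 [0.4723 0.2656 0.4012] yaw 179.83 [0.4 1.4 0.2] 0.0606
units [0.   0.13 3.2 ]
```

View pics/d.png

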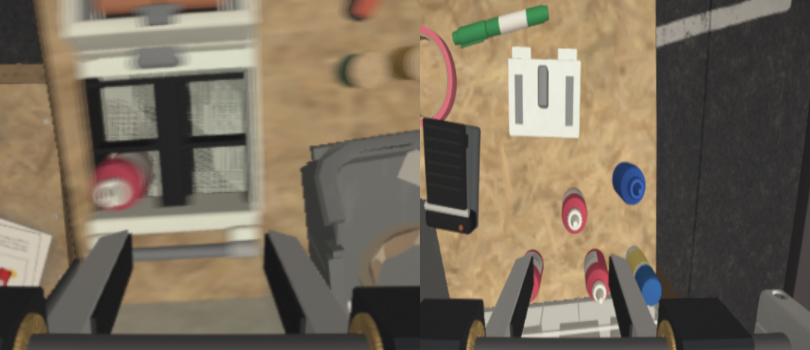

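The left half shows bottle 1 standing in the rear right well (115,185); the right half shows three bottles left, with B2's cap at (573,212).

Call:
apply_moves([
  [[0,0.13,0.8,0,0.36],[0,0.13,1.8,0,0.36],[0,0.13,2.8,0,0.36],[0,0.13,3.2,0,0.36],[0,0.13,3.2,0,0.36],[0,0.13,3.2,0,0.8],[0,0.13,3.2,0,0.8],[0,0.13,3.2,0,0.8],[0,0.13,3.2,0,0.8]],
])

```text
time: 12.62
tool_pos: [0.4729, 0.2718, 0.2436]
ee_rot: [3.141, 0.003, 3.137]
wrist_force: [0.3, -0.4, 3.5]
width: 0.0345
finger_force: 30.0
```

Call:
apply_moves([
  [[0,0,-0.6,0,0.8],[0,0,-1.8,0,0.8],[0,0,-3.0,0,0.8],[0,-1,-3.2,-0.3,0.8],[-0.1,-2.2,-3.2,-0.3,0.8],[-0.2,-3.4,-3.2,-0.3,0.8],[-0.2,-4.6,-3.2,-0.3,0.8],[-0.3,-5.8,-3.2,-0.3,0.8],[-0.3,-7,-3.2,-0.3,0.8],[-0.3,-8.2,-3.2,-0.3,0.8]],
])

```text
time: 13.88
tool_pos: [0.4851, -0.1401, 0.4018]
ee_rot: [3.141, -0.0, -3.094]
wrist_force: [1.0, -0.3, -1.7]
width: 0.0344
finger_force: 30.0
```

Call:
apply_moves([
  [[0,-0.6,0,0,0.8],[0,-1.2,0,0,0.8],[0,-1.6,0,0,0.8],[0,-1.7,0,0,0.8],[0,-1.7,0,0,0.8]],
])

```text
time: 14.5
tool_pos: [0.4897, -0.2228, 0.402]
ee_rot: [3.141, -0.0, -3.094]
wrist_force: [-0.1, -0.4, -0.9]
width: 0.0343
finger_force: 30.0
```

```bash
python3 st.py "(.4858,-.2238,.285)"; python3 - <<'E'
from h import *
s=snap("wrist","w8");o=telemetry.get_obs()
h=cv2.cvtColor(s["image"],cv2.COLOR_RGB2HSV); m=(h[...,1]<45)&(h[...,2]>150); m[:245]=0;m[305:]=0;m[:,:300]=0;m[:,350:]=0
n,l,st,ce=cv2.connectedComponentsWithStats(m.astype(np.uint8))
print([(st[i].tolist(),ce[i].round(1)) for i in range(1,n) if st[i][4]>15], plane(s,(330,268),.2355)-o["tool_pos"])
E
```

```text
t 14.5 [ 0.4897 -0.2228  0.402 ] yaw 182.75 [-0.1 -0.4 -0.9] 0.0343
units [ 0.08 -0.02  2.34]
[([305, 250, 37, 39, 646], array([323.8, 266.9]))] [ 0.00081172  0.0044198  -0.16667726]
```

Call:
apply_moves([
  [[0.04,-0.02,0.8,0,0.8],[0.04,-0.02,1.4,0,0.8],[0.04,-0.02,1.6,0,0.8],[0.04,-0.02,1.75,0,0.8],[0.04,-0.02,1.75,0,0.8]],
])

```text
time: 15.18
tool_pos: [0.4879, -0.2242, 0.3153]
ee_rot: [-3.141, 0.001, -3.093]
wrist_force: [0.9, -0.2, -1.0]
width: 0.0344
finger_force: 30.0
```

Call:
apply_moves([
  [[0,0,0.3,0,0.8],[0,0,0.5,0,0.8],[0,0,0.53,0,0.8],[0,0,0.53,0,0.8],[0,0,0.53,0,0.4],[0,0,0.53,0,0.4],[0,0,-0.2,0,0.4],[0,0,-1.2,0,0.4],[0,0,-2.2,0,0.4],[0,1,-2.2,0.3,0.4]],
])

```text
time: 16.42
tool_pos: [0.4857, -0.1759, 0.4301]
ee_rot: [-3.137, 0.009, 3.131]
wrist_force: [-0.2, 0.9, -0.1]
width: 0.0563
finger_force: 0.0
```

```bash
python3 st.py "(.5405,.2045,.40)"; python3 -c "
from h import *
snap('wrist','w9')"
```

```text
t 16.425 [ 0.4857 -0.1759  0.4301] yaw 179.4 [-0.2  0.9 -0.1] 0.0563
units [-1.01  7.62  0.57]
```

Call:
apply_moves([
  [[0,1.2,0.3,0,0.36],[-0.2,2.4,0.4,0,0.36],[-0.4,3.6,0.4,0,0.36],[-0.6,4.8,0.4,0,0.36],[-0.8,6,0.4,0,0.36],[-1,7.2,0.4,0,0.36],[-1,7.6,0.4,0,0.36],[-1,7.6,0.4,0,0.36]],
])

```text
time: 17.48
tool_pos: [0.5368, 0.2062, 0.4042]
ee_rot: [-3.141, -0.001, 3.139]
wrist_force: [0.0, -0.5, -0.2]
width: 0.0597
finger_force: 0.0
```

```bash
python3 st.py "(.5405,.2045,.243)"; python3 - <<'E'
from h import *
s=load("top0"); w=load("w4")
for z in(0,.05,.3): print(z,plane(s,(205,168),z).round(3),plane(s,(275,166),z).round(3),plane(s,(205,148),z).round(3),plane(w,(300,240),z).round(3))
E
```

```text
t 17.475 [0.5368 0.2062 0.4042] yaw 179.86 [ 0.  -0.5 -0.2] 0.0597
units [-0.08 -0.03  3.22]
0 [0.605 0.331 0.   ] [0.607 0.129 0.   ] [0.664 0.331 0.   ] [0.584 0.218 0.   ]
0.05 [0.597 0.321 0.05 ] [0.599 0.126 0.05 ] [0.653 0.321 0.05 ] [0.564 0.221 0.05 ]
0.3 [0.555 0.272 0.3  ] [0.556 0.112 0.3  ] [0.601 0.271 0.3  ] [0.464 0.24  0.3  ]
```

Call:
apply_moves([
  [[-0.02,-0.03,0.8,0,0.36],[-0.02,-0.03,1.6,0,0.36],[-0.02,-0.03,2.3,0,0.36],[-0.02,-0.03,2.8,0,0.36],[-0.02,-0.03,3.2,0,0.36],[-0.02,-0.03,3.2,0,0.36]],
])

```text
time: 18.23
tool_pos: [0.5375, 0.2016, 0.2429]
ee_rot: [-3.14, -0.004, 3.134]
wrist_force: [-0.1, 0.7, 0.2]
width: 0.0603
finger_force: 0.0
```

Call:
apply_moves([
  [[0,0,0,0,0.8],[0,0,0,0,0.8],[0,0,0,0,0.8],[0,0,0,0,0.8],[0,0,-0.6,0,0.8],[0,0,-1.8,0,0.8],[0,0,-3.0,0,0.8],[0,0,-3.2,0,0.8]],
])

```text
time: 19.23
tool_pos: [0.5383, 0.2041, 0.4105]
ee_rot: [3.139, 0.01, 3.137]
wrist_force: [0.3, -0.3, -1.0]
width: 0.0342
finger_force: 29.9
```

```bash
python3 st.py "(.4411,-.2940,.40)"
```

```text
t 19.225 [0.5383 0.2041 0.4105] yaw 179.75 [ 0.3 -0.3 -1. ] 0.0342
units [ 1.9  -9.97  0.16]
```

Call:
apply_moves([
  [[0.2,-1.2,0,-0.3,0.8],[0.4,-2.4,0,-0.3,0.8],[0.6,-3.6,0,-0.3,0.8],[0.8,-4.8,0,-0.3,0.8],[1.1,-6,0,-0.3,0.8],[1.4,-7.2,0,-0.3,0.8],[1.7,-8.4,0,-0.3,0.8],[1.9,-9.4,0,-0.3,0.8],[1.9,-9.9,0,-0.3,0.8],[1.9,-9.9,0,-0.3,0.8]],
])

```text
time: 20.48
tool_pos: [0.4402, -0.2921, 0.402]
ee_rot: [3.139, -0.003, -3.097]
wrist_force: [0.0, 0.2, -1.1]
width: 0.0339
finger_force: 29.9
```

```bash
cat > cap.py <<'E'
from h import *
s=snap("wrist","wh");o=telemetry.get_obs()
h=cv2.cvtColor(s["image"],cv2.COLOR_RGB2HSV); m=(h[...,1]<45)&(h[...,2]>150); m[:245]=0;m[305:]=0;m[:,:300]=0;m[:,350:]=0
n,l,st,ce=cv2.connectedComponentsWithStats(m.astype(np.uint8))
print([(st[i].tolist(),ce[i].round(1)) for i in range(1,n) if st[i][4]>15])
E
python3 cap.py;python3 st.py "(.4411,-.2940,.285)"
```

```text
[([300, 254, 50, 41, 1000], array([323.3, 275.2]))]
t 20.525 [ 0.4405 -0.291   0.4025] yaw 182.66 [-0.1  0.1 -1. ] 0.0342
units [-0.02 -0.07  2.35]
```

Call:
apply_moves([
  [[-0.01,-0.06,0.8,0,0.8],[-0.01,-0.06,1.4,0,0.8],[-0.01,-0.06,1.6,0,0.8],[-0.01,-0.06,1.75,0,0.8],[-0.01,-0.06,1.75,0,0.8]],
])

```text
time: 21.15
tool_pos: [0.4416, -0.2933, 0.3177]
ee_rot: [-3.141, 0.001, -3.093]
wrist_force: [0.4, 0.0, -0.7]
width: 0.0342
finger_force: 29.9
```

Call:
apply_moves([
  [[0,0,0.3,0,0.8],[0,0,0.5,0,0.8],[0,0,0.53,0,0.8],[0,0,0.53,0,0.8],[0,0,0.53,0,0.4],[0,0,0.53,0,0.4],[0,0,-0.2,0,0.4],[0,0,-1.2,0,0.4],[0,0,-2.2,0,0.4],[0,1,-2.2,0.3,0.4]],
])

```text
time: 22.4
tool_pos: [0.4394, -0.2452, 0.4325]
ee_rot: [-3.135, 0.008, 3.132]
wrist_force: [1.0, 0.5, -0.6]
width: 0.0563
finger_force: 0.0
```

```bash
python3 st.py "(.5390,.3055,.40)"; python3 -c "
from h import *
snap('wrist','w10')"
```

```text
t 22.4 [ 0.4394 -0.2452  0.4325] yaw 179.42 [ 1.   0.5 -0.6] 0.0563
units [-1.88 11.04  0.6 ]
```

Call:
apply_moves([
  [[-0.2,1.2,0,0,0.4],[-0.4,2.4,0,0,0.4],[-0.6,3.6,0.4,0,0.4],[-0.8,4.8,0.4,0,0.4],[-1,6,0.4,0,0.4],[-1.2,7.2,0.4,0,0.4],[-1.5,8.4,0.4,0,0.4],[-1.8,9.6,0.4,0,0.4],[-1.8,10.6,0.4,0,0.4],[-1.8,11,0.4,0,0.4]],
])

```text
time: 23.7
tool_pos: [0.5312, 0.3084, 0.4063]
ee_rot: [-3.141, -0.001, 3.14]
wrist_force: [0.6, -0.9, -0.2]
width: 0.0564
finger_force: 0.0
```

Call:
apply_moves([
  [[0,0,0,0,0.4],[0,0,0,0,0.4]],
])

```text
time: 23.95
tool_pos: [0.5317, 0.3045, 0.4073]
ee_rot: [-3.141, 0.0, 3.135]
wrist_force: [-0.1, -0.5, 0.0]
width: 0.0565
finger_force: 0.0
```

```bash
python3 st.py "(.5385,.3055,.243)"
```

```text
t 23.95 [0.5317 0.3045 0.4073] yaw 179.65 [-0.1 -0.5  0. ] 0.0565
units [-0.13  0.02  3.29]
```

Call:
apply_moves([
  [[-0.12,0.02,0.8,0,0.4],[-0.12,0.02,1.6,0,0.4],[-0.12,0.02,2.3,0,0.4],[-0.12,0.02,2.9,0,0.4],[-0.12,0.02,3.28,0,0.4],[-0.12,0.02,3.28,0,0.4]],
])

```text
time: 24.7
tool_pos: [0.5374, 0.3056, 0.2418]
ee_rot: [-3.14, -0.003, 3.135]
wrist_force: [-0.6, -0.0, 0.6]
width: 0.0565
finger_force: 0.0
```

Call:
apply_moves([
  [[0,0,0,0,0.8],[0,0,0,0,0.8],[0,0,0,0,0.8],[0,0,0,0,0.8],[0,0,-0.6,0,0.8],[0,0,-1.8,0,0.8],[0,0,-3.0,0,0.8],[0,0,-3.2,0,0.8]],
])

```text
time: 25.7
tool_pos: [0.5377, 0.3071, 0.4091]
ee_rot: [3.137, 0.009, 3.137]
wrist_force: [0.4, -0.5, -1.0]
width: 0.0347
finger_force: 30.0
```

```bash
python3 st.py "(.4379,-.2261,.40)"
```

```text
t 25.7 [0.5377 0.3071 0.4091] yaw 179.75 [ 0.4 -0.5 -1. ] 0.0347
units [  1.95 -10.67   0.11]
```

Call:
apply_moves([
  [[0.2,-1.2,0,-0.3,0.8],[0.4,-2.4,0,-0.3,0.8],[0.6,-3.6,0,-0.3,0.8],[0.8,-4.8,0,-0.3,0.8],[1.1,-6,0,-0.3,0.8],[1.4,-7.2,0,-0.3,0.8],[1.7,-8.4,0,-0.3,0.8],[1.9,-9.6,0,-0.3,0.8],[1.9,-10.6,0,-0.3,0.8],[1.9,-10.6,0,-0.3,0.8]],
])

```text
time: 26.95
tool_pos: [0.4394, -0.2255, 0.4003]
ee_rot: [3.139, -0.004, -3.099]
wrist_force: [0.5, 0.2, -1.4]
width: 0.0338
finger_force: 30.0
```

```bash
python3 cap.py;python3 st.py "(.4379,-.2261,.285)"
```

```text
[([300, 255, 49, 39, 964], array([326.4, 275.9]))]
t 27.0 [ 0.4397 -0.2238  0.4007] yaw 182.56 [-0.7  0.3 -1.1] 0.0346
units [ 0.03 -0.05  2.31]
```

Call:
apply_moves([
  [[0.02,-0.04,0.8,0,0.8],[0.02,-0.04,1.4,0,0.8],[0.02,-0.04,1.6,0,0.8],[0.02,-0.04,1.75,0,0.8],[0.02,-0.04,1.75,0,0.8]],
])

```text
time: 27.62
tool_pos: [0.4394, -0.2243, 0.3159]
ee_rot: [3.142, 0.0, -3.093]
wrist_force: [-1.0, -1.0, -1.2]
width: 0.0348
finger_force: 30.0
```

Call:
apply_moves([
  [[0,0,0.3,0,0.8],[0,0,0.48,0,0.8],[0,0,0.52,0,0.8],[0,0,0.52,0,0.8],[0,0,0.52,0,0.4],[0,0,0.52,0,0.4],[0,0,-0.2,0,0.4],[0,0,-1.2,0,0.4],[0.8,0,-2.2,0,0.2],[2,0,-2.8,0,0.2]],
])

```text
time: 28.88
tool_pos: [0.3441, -0.2293, 0.4559]
ee_rot: [-3.138, 0.003, -3.092]
wrist_force: [-0.3, -1.0, 0.0]
width: 0.0725
finger_force: 0.0
```

Call:
apply_moves([
  [[1,0,-0.6,0,0.2],[1,0,-0.6,0,0.2],[1,0,-0.6,0,0.2]],
])

```text
time: 29.25
tool_pos: [0.2948, -0.2317, 0.4826]
ee_rot: [-3.142, 0.001, -3.094]
wrist_force: [0.4, -0.0, -0.3]
width: 0.0751
finger_force: 0.0
```

```bash
python3 st.py "(.41,-.26,.4)"; python3 - <<'E'
from h import *
s=snap("wrist","w11")
z=cv2.resize(s["image"][60:330,180:480,::-1],None,fx=2,fy=2)
cv2.imwrite("pics/e.png",z)
E
```

```text
t 29.25 [ 0.2948 -0.2317  0.4826] yaw 182.71 [ 0.4 -0.  -0.3] 0.0751
units [-2.27 -0.67  1.65]
```

View pics/e.png

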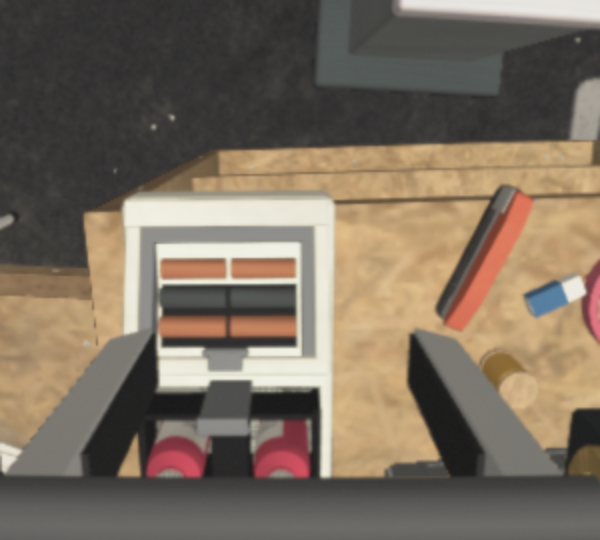

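Both front bottles stand down in their wells at (180,455) and (282,455); the bay is empty and clear. Next is the hood. I'll check clearance behind it by viewing the top camera again before reaching over.

```bash
python3 - <<'E'
from h import *
s=snap("top","top1")
im=s["image"]
z=cv2.resize(im[100:250,360:560,::-1],None,fx=4,fy=4,interpolation=cv2.INTER_CUBIC); cv2.imwrite("pics/f.png",z)
E
```

```text
(no output)
```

View pics/f.png

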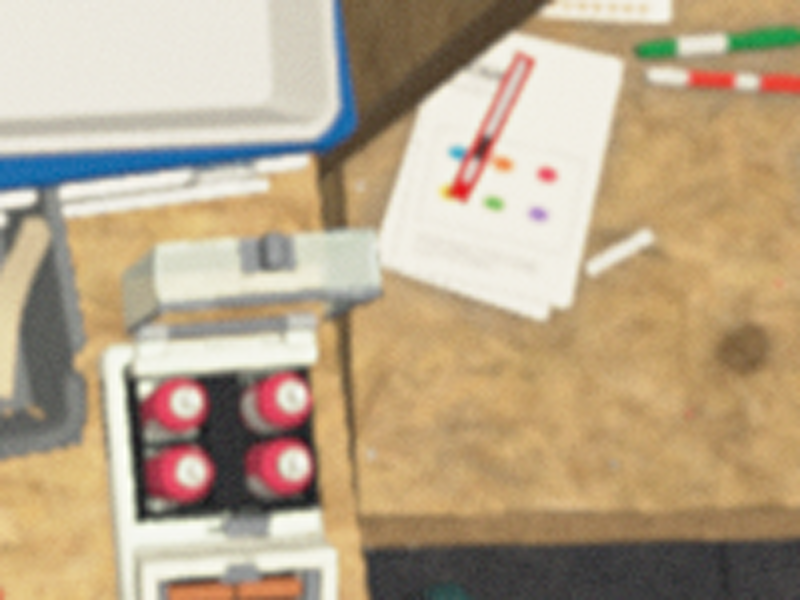

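All four bottles stand in the wells. The open hood's fin is at crop (270,250); the post foot is near (330,165) and the blue bin's front rim near (200,165).

```bash
python3 - <<'E'
from h import *
s=load("top1"); c=lambda u,v:(360+u/4-.4,100+v/4-.4)
for n,u,v,zs in(("fin",270,250,(.246,.258)),("postfoot",330,172,(0,)),("bin",250,165,(.1,.2,.3)),("binR",350,130,(.1,.2,.3))):
  for z in zs: print(n,plane(s,c(u,v),z).round(4))
E
```

```text
fin [ 0.5676 -0.2516  0.246 ]
fin [ 0.5656 -0.2486  0.258 ]
postfoot [ 0.666  -0.3585  0.    ]
bin [ 0.6509 -0.2764  0.1   ]
bin [ 0.6296 -0.2524  0.2   ]
bin [ 0.6082 -0.2285  0.3   ]
binR [ 0.6736 -0.3453  0.1   ]
binR [ 0.6505 -0.3162  0.2   ]
binR [ 0.6275 -0.2871  0.3   ]
```

Call:
apply_moves([
  [[-1,0.3,-0.4,0,0],[-2,0.3,-0.4,0,0],[-3,0.3,-0.4,0,0],[-4,0.3,-0.4,0,0],[-4.8,0.3,-0.4,0,0],[-4.8,0.3,-0.4,0,0],[-4.8,0.3,-0.4,0,0]],
])

```text
time: 30.22
tool_pos: [0.5343, -0.2049, 0.5013]
ee_rot: [3.14, -0.003, -3.093]
wrist_force: [-0.3, -0.3, 0.4]
width: 0.0939
finger_force: 0.0
```

```bash
python3 -c "
from h import *
snap('wrist','w12')";python3 st.py "(.55,-.29,.5)"
```

```text
t 30.275 [ 0.5337 -0.205   0.5022] yaw 182.76 [-1.2 -0.8  0.2] 0.0942
units [-0.24 -1.71  0.04]
```

Call:
apply_moves([
  [[0,-1.0,0,0,0],[0,-1.0,0,0,0],[0,-1.0,0,0,0],[0,-1.0,0,0,0]],
])

```text
time: 30.78
tool_pos: [0.5355, -0.2544, 0.5037]
ee_rot: [-3.141, 0.001, -3.093]
wrist_force: [0.1, -0.6, 0.6]
width: 0.0938
finger_force: 0.0
```

```bash
python3 - <<'E'
from h import *
s=snap('wrist','w13');a=load('w12')
cv2.imwrite("pics/g.png",np.vstack([x["image"][100:400,:,::-1] for x in(a,s)]))
E
python3 st.py
```

```text
t 30.825 [ 0.5357 -0.2543  0.5037] yaw 182.77 [0.9 0.8 0.3] 0.0942
```

View pics/g.png

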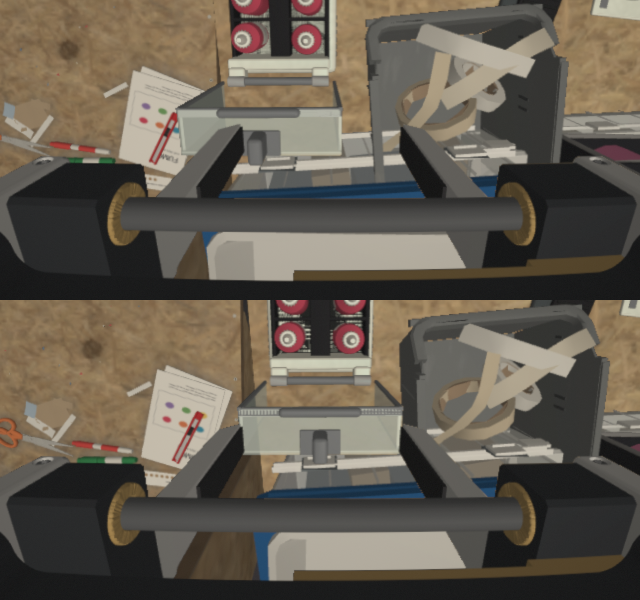

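Here the fin is at w12 (257,246) and w13 (320,246) full-frame; the hood's upper edge runs across at rows ~213. The blue bin's front corner is near (215,292) in w12 and (266,292) in w13.

```bash
python3 - <<'E'
from h import *
a,b=load("w12"),load("w13")
for n,p,q in(("finmid",(257,246),(320,246)),("finTopEnd",(257,235),(320,235)),("finlow",(257,262),(320,262)),("hoodLeft",(185,213),(245,213)),("binc",(215,292),(266,292)),("hedge",(303,212),(362,212))):
    print(n,tri((a,p),(b,q)))
E
```

```text
finmid (array([ 0.56332871, -0.25374733,  0.24538966]), [0.4, 0.4])
finTopEnd (array([ 0.55488395, -0.25415007,  0.2431344 ]), [0.4, 0.4])
finlow (array([ 0.57559588, -0.25316233,  0.24873   ]), [0.5, 0.5])
hoodLeft (array([ 0.54447396, -0.3175971 ,  0.22739384]), [0.3, 0.3])
binc (array([ 0.63323948, -0.30402355,  0.20149896]), [0.6, 0.6])
hedge (array([ 0.54004622, -0.21920483,  0.22338325]), [0.3, 0.3])
```

Call:
apply_moves([
  [[-0.3,-0.02,0,0,0.3],[-0.58,-0.02,0,0,0.5],[-0.58,-0.02,0.4,0,0.5],[-0.58,-0.02,0.9,0,0.5],[-0.58,-0.02,1.33,0,0.5],[-0.58,-0.02,1.33,0,0.5]],
])

```text
time: 31.58
tool_pos: [0.5653, -0.2542, 0.4359]
ee_rot: [3.141, -0.001, -3.093]
wrist_force: [0.2, 0.5, 0.0]
width: 0.047
finger_force: 0.0
```

Call:
apply_moves([
  [[0,0,0,0,0.95],[0,0,0,0,0.95],[0,0,0,0,0.95],[0,0,0,0,0.95],[0,0,0,0,0.95],[0,0,0,0,0.95]],
])

```text
time: 32.33
tool_pos: [0.5651, -0.2544, 0.4366]
ee_rot: [3.141, 0.0, -3.093]
wrist_force: [-1.2, 3.2, -0.1]
width: 0.012
finger_force: 30.0
```

Gripped the 12 mm fin. Swing it forward along the arc.

Call:
apply_moves([
  [[0.2,0,-0.03,0,0.95],[0.4,0,-0.06,0,0.95],[0.6,0,-0.06,0,0.95],[0.8,0,-0.04,0,0.95],[1.0,0,-0.02,0,0.95],[1.2,0,0.02,0,0.95],[1.45,0,0.1,0,0.95],[1.73,0,0.18,0,0.95],[2.0,0,0.33,0,0.95],[2.2,0,0.45,0,0.95]],
])

```text
time: 33.58
tool_pos: [0.4539, -0.26, 0.4147]
ee_rot: [-3.141, 0.0, -3.095]
wrist_force: [0.8, 4.4, 2.1]
width: 0.0115
finger_force: 30.0
```

Call:
apply_moves([
  [[0,0,0,0,0.5],[0,0,0,0,0.5],[0.3,0,-0.8,0,0.5],[0.6,0,-1.6,0,0.5],[0.6,0,-1.6,0,0.95],[0.6,0,-1.6,0,0.95],[0.6,0,-1.6,0,0.95],[0.6,0,-1.6,0,0.95]],
])

```text
time: 34.58
tool_pos: [0.4255, -0.2616, 0.4923]
ee_rot: [3.14, -0.002, -3.094]
wrist_force: [0.6, -0.2, -0.3]
width: 0.0102
finger_force: 0.0
```

```bash
python3 st.py "(.4259,-.2607,.36)"; python3 - <<'E'
from h import *
s=snap("wrist","w14");t=snap("top","top2")
z=cv2.resize(t["image"][150:260,370:480,::-1],(400,400),interpolation=cv2.INTER_CUBIC)
cv2.imwrite("pics/i.png",np.hstack([z,cv2.resize(s["image"][100:,200:500,::-1],(400,400))]))
E
```

```text
t 34.575 [ 0.4255 -0.2616  0.4923] yaw 182.74 [ 0.6 -0.2 -0.3] 0.0102
units [-0.01  0.01  2.65]
```

View pics/i.png

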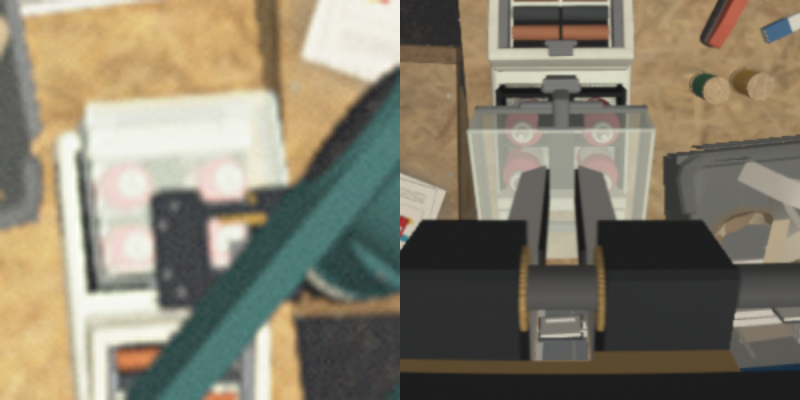

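Hood is down over the bottles, its front bead on the tongue. Press with the closed fingertips, already above hood_press.

Call:
apply_moves([
  [[0,0.01,0.8,0,1],[0,0.01,1.7,0,1],[0,0.01,2.4,0,1],[0,0.01,2.6,0,1],[0,0.01,2.65,0,1],[0,0.01,2.7,0,1],[0,0.01,2.75,0,1],[0,0.01,2.8,0,1]],
])

```text
time: 35.67
tool_pos: [0.4253, -0.2611, 0.3547]
ee_rot: [-3.14, 0.001, -3.094]
wrist_force: [-0.5, 0.1, 0.4]
width: 0.0004
finger_force: 0.0
```

Call:
apply_moves([
  [[0,0,0.04,0,1],[0,0,0.08,0,1]],
])

```text
time: 35.92
tool_pos: [0.4252, -0.261, 0.3499]
ee_rot: [-3.141, 0.0, -3.094]
wrist_force: [0.1, 0.1, 0.1]
width: 0.0008
finger_force: 0.0
```

Call:
apply_moves([
  [[0,0,0.04,0,1],[0,0,0.08,0,1]],
])

```text
time: 36.17
tool_pos: [0.425, -0.2608, 0.3492]
ee_rot: [-3.14, 0.001, -3.094]
wrist_force: [-5.0, 3.6, 16.3]
width: 0.0007
finger_force: 8.6
```

Call:
apply_moves([
  [[0,0,0.04,0,1],[0,0,0.08,0,1]],
])

```text
time: 36.42
tool_pos: [0.4247, -0.2606, 0.349]
ee_rot: [-3.139, 0.003, -3.094]
wrist_force: [-10.0, 6.4, 30.3]
width: 0.0006
finger_force: 15.3
```

The left panel shows the hood down over the bottles; the right panel shows the tongue at its front edge. The press ended on a hard stop at tip height 0.150 m, which is the shut height. Now the cover.

Call:
apply_moves([
  [[0,0,-1,0,0.6],[0,0,-2,0,0.6],[-0.1,1.2,-2,0.4,0.6],[-0.2,2.4,-2,0.4,0.6],[-0.3,3.6,-2,0.4,0.6],[-0.4,4.8,-2,0.4,0.6],[-0.5,6,-2,0.4,0.6],[-0.6,7.2,-2,0.4,0.6],[-0.7,8.4,-2,0.4,0.6],[-0.7,9.2,-2,0.4,0.6]],
])

```text
time: 37.67
tool_pos: [0.4378, 0.2026, 0.4417]
ee_rot: [3.141, 0.0, 3.122]
wrist_force: [-0.2, -0.0, -1.2]
width: 0.0376
finger_force: 0.0
```

Call:
apply_moves([
  [[0,0,0,0,0.6],[0,0,0,0,0.6]],
])

```text
time: 37.92
tool_pos: [0.4383, 0.1998, 0.4418]
ee_rot: [-3.141, -0.0, 3.119]
wrist_force: [0.2, -0.0, -0.5]
width: 0.0375
finger_force: 0.0
```

```bash
cat > cov.py <<'E'
from h import *
import sys
s=snap("wrist",sys.argv[1]);h=cv2.cvtColor(s["image"],cv2.COLOR_RGB2HSV)
m=((h[...,1]<45)&(h[...,2]>170)).astype(np.uint8); m[250:]=0
print(-s["R"].T@s["t"])
for c in cv2.findContours(m,0,2)[0]:
    a=cv2.contourArea(c)
    if a>2500: print(a,cv2.boundingRect(c),cv2.minAreaRect(c),cv2.approxPolyDP(c,2.5,True)[:,0].tolist())
E
python3 cov.py w15; python3 st.py
python3 - <<'E'
from h import *
# bay side edges: gray recess vs white rim, per row, in w1 and w11, cast to plane z of rim (bay z=6)
def bayplane(s,uv,zb,ox=.303,oz=.042):
    o,d=ray(s,uv);n=np.array([-np.sin(np.radians(22)),0,np.cos(np.radians(22))]);p=np.array([ox,0,oz])+n*zb
    return o+d*((p-o)@n)/(d@n)
for nm,rows,l,r in(("w1",range(110,165,10),(250,285),(350,380)),("w11",range(182,236,9),(240,262),(325,348))):
    s=load(nm);g=cv2.cvtColor(s["image"],cv2.COLOR_RGB2GRAY).astype(float)
    for v in rows:
        ls=np.diff(g[v,l[0]:l[1]]);rs=np.diff(g[v,r[0]:r[1]])
        ul=l[0]+np.argmin(ls)+.5; ur=r[0]+np.argmax(rs)+.5
        a,b=bayplane(s,(ul,v),.006),bayplane(s,(ur,v),.006)
        m=(a+b)/2; print(nm,v,ul,ur,"w",round(b[1]-a[1],4),"mid",m.round(4),"pred",round(-.2615+.048*(m[0]-.4095),4))
E
```

```text
[0.36641828 0.20128015 0.42037149]
4961.5 (322, 101, 84, 67) ((363.5, 134.0), (66.0, 83.0), 90.0) [[327, 102], [327, 109], [322, 112], [323, 167], [402, 167], [405, 111], [401, 110], [401, 102], [381, 102], [378, 111], [349, 111], [347, 102]]
t 37.975 [0.4384 0.1993 0.4419] yaw 178.66 [ 0.3  0.5 -0.7] 0.0375
w1 110 263.5 364.5 w 0.1162 mid [ 0.3066 -0.267   0.0499] pred -0.2664
w1 120 263.5 353.5 w 0.103 mid [ 0.3178 -0.2733  0.0544] pred -0.2659
w1 130 275.5 365.5 w 0.1024 mid [ 0.3289 -0.2596  0.059 ] pred -0.2654
w1 140 276.5 354.5 w 0.0883 mid [ 0.3399 -0.2654  0.0634] pred -0.2648
w1 150 277.5 354.5 w 0.0867 mid [ 0.3507 -0.2648  0.0678] pred -0.2643
w1 160 264.5 355.5 w 0.102 mid [ 0.3614 -0.2716  0.0721] pred -0.2638
w11 182 249.5 336.5 w 0.1143 mid [ 0.3076 -0.2676  0.0503] pred -0.2664
w11 191 259.5 327.5 w 0.089 mid [ 0.3187 -0.2663  0.0548] pred -0.2659
w11 200 249.5 337.5 w 0.1147 mid [ 0.3297 -0.2656  0.0593] pred -0.2653
w11 209 248.5 327.5 w 0.1026 mid [ 0.3409 -0.2722  0.0638] pred -0.2648
w11 218 260.5 327.5 w 0.0867 mid [ 0.3515 -0.2637  0.068 ] pred -0.2643
w11 227 259.5 327.5 w 0.0876 mid [ 0.3622 -0.2637  0.0724] pred -0.2638
```

```bash
python3 - <<'E'
from h import *
s=load("w15")
P=lambda u,v,z:plane(s,(u,v),z)
a,b=P(322.3,167.8,.005),P(402.8,167.8,.005);c,d=P(337,101.3,.003),P(391,101.3,.003)
print(a,b,c,d,"mid",(a+b)/2,(c+d)/2,"yaw",np.degrees(np.arctan2(-(b-a)[0],(b-a)[1])))
g=s["image"][95:170,345:380].astype(int).sum(2); m=(g<480).astype(np.uint8)
n,l,st,ce=cv2.connectedComponentsWithStats(m)
for i in range(1,n):
    if st[i,4]>60: x,y,w,h,_=st[i]; print(st[i],P(345+ce[i][0],95+ce[i][1],.020),"ends",P(345+x+w/2,95+y,.027)[0],P(345+x+w/2,95+y+h,.027)[0])
E
python3 st.py "(.359,.226,.3)"
```

```text
[0.43107743 0.20151376 0.005     ] [0.43334824 0.30770187 0.005     ] [0.34711566 0.22190116 0.003     ] [0.34837572 0.29022483 0.003     ] mid [0.43221284 0.25460782 0.005     ] [0.34774569 0.25606299 0.003     ] yaw -1.2250698320454658
[  0   0  35  15 489] [0.34909102 0.25273493 0.02      ] ends 0.34160017679709354 0.3588985644804078
[ 14  23  13  31 378] [0.38597972 0.25493507 0.02      ] ends 0.36832331001775614 0.40550618426798635
t 37.975 [0.4384 0.1993 0.4419] yaw 178.66 [ 0.3  0.5 -0.7] 0.0375
units [1.6  0.5  2.84]
```

The cover was knocked about 3 cm (origin now ≈(0.357,0.2555)); re-measured. Grip its rib with tips 12 mm above the cart.

Call:
apply_moves([
  [[0.6,0.6,1,0,0.6],[1.13,1.1,2,0,0.6],[1.13,1.1,3,0,0.6],[1.13,1.1,3.6,0,0.6],[1.13,1.1,3.6,0,0.6]],
])

```text
time: 38.6
tool_pos: [0.3824, 0.2548, 0.2595]
ee_rot: [-3.138, -0.005, 3.117]
wrist_force: [-0.5, -0.2, 1.0]
width: 0.0376
finger_force: 0.0
```

```bash
python3 st.py "(.383,.255,.211)";python3 cov.py w16
```

```text
t 38.6 [0.3824 0.2548 0.2595] yaw 178.61 [-0.5 -0.2  1. ] 0.0376
units [-0.02  0.01  0.97]
[0.31043832 0.25638516 0.23840926]
6440.0 (253, 171, 141, 79) ((323.0, 210.0), (78.0, 140.0), 90.0) [[260, 172], [262, 185], [253, 187], [256, 248], [266, 231], [265, 205], [280, 204], [282, 223], [291, 227], [291, 249], [313, 249], [313, 201], [317, 197], [329, 197], [334, 205], [334, 249], [351, 249], [352, 227], [356, 223], [364, 224], [366, 204], [381, 205], [380, 238], [385, 248], [390, 249], [393, 186], [380, 185], [385, 184], [385, 171], [351, 171], [350, 183], [359, 186], [296, 186], [295, 171]]
```

Call:
apply_moves([
  [[0,0,0.5,0,0.6],[0,0,0.9,0,0.6],[0,0,0.97,0,0.6],[0,0,0.97,0,0.6],[0,0,0.97,0,1],[0,0,0.97,0,1],[0,0,0.97,0,1],[0,0,0.97,0,1]],
])

```text
time: 39.65
tool_pos: [0.3832, 0.2564, 0.214]
ee_rot: [3.142, 0.001, 3.119]
wrist_force: [-0.7, -0.6, 2.9]
width: 0.0136
finger_force: 30.0
```

Call:
apply_moves([
  [[0,0,-0.3,0,1],[0,0,-1.3,0,1],[0,0,-2.3,0,1],[0,0,-2.3,0,1]],
])

```text
time: 40.15
tool_pos: [0.3839, 0.257, 0.3341]
ee_rot: [3.136, 0.01, 3.12]
wrist_force: [0.6, -0.1, -2.1]
width: 0.0137
finger_force: 30.0
```

```bash
python3 st.py;python3 cov.py w17
```

```text
t 40.15 [0.3839 0.257  0.3341] yaw 178.74 [ 0.6 -0.1 -2.1] 0.0137
[0.31226545 0.25860933 0.31202057]
7200.0 (235, 178, 173, 72) ((321.0, 213.49996948242188), (171.99996948242188, 70.99998474121094), -0.0) [[235, 197], [238, 249], [252, 249], [252, 219], [269, 219], [271, 249], [282, 249], [288, 229], [305, 223], [308, 225], [309, 216], [314, 211], [328, 211], [334, 225], [354, 229], [361, 249], [371, 249], [372, 221], [390, 219], [390, 249], [404, 249], [407, 197], [397, 196], [398, 179], [355, 179], [354, 197], [289, 197], [288, 179], [245, 178], [245, 196]]
```

Call:
apply_moves([
  [[0,-0.4,-1.0,0,1],[0,-1.6,-1.3,-0.4,1],[0.1,-2.8,-1.3,-0.4,1],[0.2,-4,-1.3,-0.4,1],[0.3,-5.2,-1.3,-0.4,1],[0.4,-6.4,-1.3,-0.4,1],[0.5,-7.6,-1.3,-0.4,1],[0.58,-8.8,-1.3,-0.4,1],[0.58,-9.8,-1.3,-0.4,1],[0.58,-10.4,-1.3,-0.4,1]],
])

```text
time: 41.45
tool_pos: [0.3416, -0.2649, 0.3911]
ee_rot: [3.138, -0.003, -3.097]
wrist_force: [0.6, 1.3, -1.0]
width: 0.0141
finger_force: 30.0
```

Call:
apply_moves([
  [[0,0,0,0,1],[0,0,0,0,1],[0,0,0,0,1]],
])

```text
time: 41.82
tool_pos: [0.3426, -0.2617, 0.3931]
ee_rot: [3.141, -0.0, -3.092]
wrist_force: [-1.0, -0.1, -0.9]
width: 0.0141
finger_force: 30.0
```

```bash
cat > tilt.py <<'E'
from h import *
import sys
from scipy.optimize import least_squares
from scipy.spatial.transform import Rotation as Ro
# foot corners and tab ends (outer,inner) of the held cover, pixels left->right given; solve pose (PnP)
s=snap("wrist",sys.argv[1]); o=telemetry.get_obs()
h=cv2.cvtColor(s["image"],cv2.COLOR_RGB2HSV); g=cv2.cvtColor(s["image"],cv2.COLOR_RGB2GRAY)
m=((h[...,1]<45)&(h[...,2]>165)).astype(np.uint8); m[250:]=0
c=max((c for c in cv2.findContours(m,0,2)[0]),key=cv2.contourArea)
print(cv2.boundingRect(c),[p for p in cv2.approxPolyDP(c,2.5,True)[:,0].tolist() if p[1]<235])
print("tcp",o["tool_pos"],np.degrees(o["ee_rot"][2])%360)
E
python3 tilt.py w18; python3 st.py "(.3435,-.2647,.373)"
```

```text
(235, 124, 173, 126) [[250, 126], [250, 177], [244, 179], [245, 196], [235, 197], [252, 219], [268, 219], [287, 231], [308, 225], [309, 217], [315, 211], [331, 213], [334, 226], [340, 224], [352, 228], [373, 220], [391, 220], [407, 197], [397, 195], [398, 179], [383, 177], [383, 126]]
tcp [ 0.34259158 -0.26170286  0.39337316] 182.83198361618705
t 41.875 [ 0.3426 -0.2617  0.3934] yaw 182.83 [-0.2  0.3  0.2] 0.0134
units [-0.02 -0.06  0.41]
```

```bash
cat > pnp.py <<'E'
from h import *
from scipy.spatial.transform import Rotation as Ro
def pnp(s,tcp,img):
    obj=np.array([[-10,-48,3],[-10,-20,3],[-10,20,3],[-10,48,3],[1,-54,5],[1,54,5]],float)/1000
    ok,r,t=cv2.solvePnP(obj[:len(img)],np.array(img,float),K(s),s["D"],flags=cv2.SOLVEPNP_SQPNP)
    e=np.abs(cv2.projectPoints(obj[:len(img)],r,t,K(s),s["D"])[0][:,0]-img).max()
    R=s["R"].T@cv2.Rodrigues(r)[0]; T=s["R"].T@(t[:,0]-s["t"])
    print("origin",T.round(4),"rel tcp",(T-tcp).round(4),"tilt",np.degrees(np.arcsin(R[2,0])).round(1),"roll",np.degrees(np.arcsin(R[2,1])).round(1),"yaw",np.degrees(np.arctan2(R[1,0],R[0,0])).round(1),"err",e)
    print("lip",(T+R@[-.01,0,0]).round(4))
if __name__=="__main__":
    pnp(load("w17"),np.array([.3839,.257,.3341]),[(244.5,178.5),(288.5,178.5),(354.5,178.5),(398.5,178.5),(235,197),(407.7,197)])
E
python3 pnp.py
```

```text
origin [0.3611 0.259  0.1153] rel tcp [-0.0228  0.002  -0.2188] tilt -0.5 roll 0.1 yaw -1.4 err 0.7398401258105878
lip [0.3511 0.2593 0.1153]
```

Call:
apply_moves([
  [[-0.02,-0.08,0.3,0,1],[-0.02,-0.08,0.5,0,1],[-0.01,-0.08,0.6,0,1],[0,-0.08,0.7,0,1],[0.01,-0.08,0.8,0,1],[0.03,-0.08,0.9,0,1],[0.05,-0.08,1.0,0,1],[0.07,-0.08,1.1,0,1],[0.07,-0.08,1.1,0,1]],
])

```text
time: 43.0
tool_pos: [0.3393, -0.2669, 0.339]
ee_rot: [-3.141, 0.001, -3.094]
wrist_force: [-0.6, 2.2, 4.3]
width: 0.0137
finger_force: 30.0
```

```bash
python3 tilt.py w19; python3 st.py
```

```text
(237, 129, 170, 121) [[242, 132], [242, 206], [239, 209], [253, 229], [269, 229], [287, 231], [303, 224], [308, 226], [314, 214], [330, 215], [334, 226], [340, 224], [352, 228], [373, 228], [389, 228], [401, 131], [307, 129]]
tcp [ 0.33930623 -0.26689659  0.33898758] 182.74155290735567
t 43.05 [ 0.3393 -0.2669  0.339 ] yaw 182.74 [-1.2  2.5  4.2] 0.014
```

```bash
cat > model.py <<'E'
from h import *
# cover points in world for pivot P (world), tilt b, yaw
def cov(P,b,yaw,pts,g=(.026,0,.021)):
    b,y=np.radians(b),np.radians(yaw)
    Ry=np.array([[np.cos(b),0,-np.sin(b)],[0,1,0],[np.sin(b),0,np.cos(b)]])
    Rz=np.array([[np.cos(y),-np.sin(y),0],[np.sin(y),np.cos(y),0],[0,0,1]])
    return np.array(P)+(np.array(pts)-g)@(Rz@Ry).T
E
python3 - <<'E'
from model import *
s=load("w19");tcp=np.array([.3393,-.2669,.339]);P=tcp+[0,0.001,-.196]
pts=np.array([[1,-54,5],[1,54,5],[-10,-48,3],[-10,48,3],[10,-7,27],[10,7,27]])/1000
for b in(0,20,25,30,35,40): print(b,proj(s,cov(P,b,2.75,pts)).round(0).astype(int).tolist())
import cv2
g=cv2.cvtColor(s["image"],cv2.COLOR_RGB2GRAY)
z=cv2.resize(s["image"][90:250,210:430,::-1],None,fx=3.6,fy=3.6,interpolation=cv2.INTER_CUBIC); cv2.imwrite("pics/j.png",z)
E
```

```text
0 [[235, 195], [410, 195], [244, 177], [400, 177], [310, 220], [335, 220]]
20 [[239, 203], [406, 203], [249, 186], [396, 186], [310, 215], [335, 215]]
25 [[240, 205], [405, 205], [250, 190], [395, 189], [310, 215], [335, 215]]
30 [[240, 208], [404, 208], [251, 193], [394, 193], [311, 214], [335, 214]]
35 [[241, 211], [404, 211], [252, 197], [393, 197], [311, 214], [334, 214]]
40 [[241, 214], [403, 214], [253, 201], [392, 200], [311, 214], [334, 214]]
```

View pics/j.png

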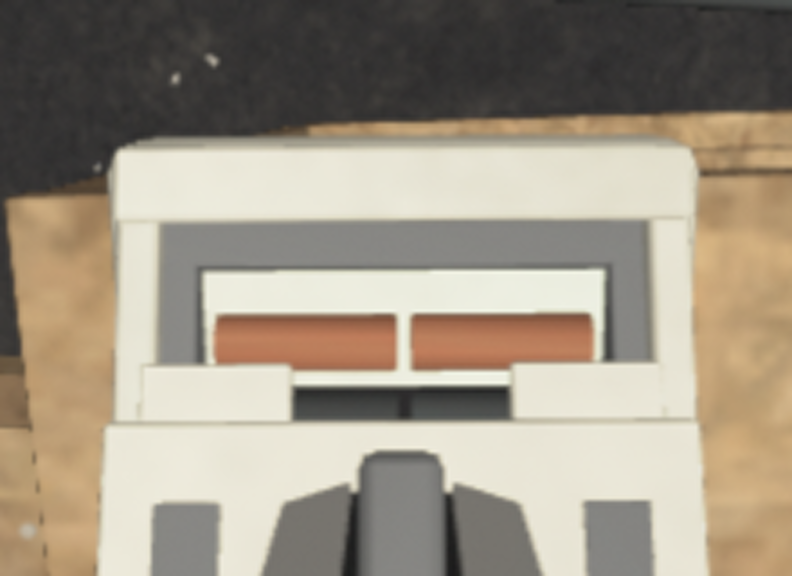

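```bash
python3 - <<'E'
from pnp import *
from model import cov
s=load("w19");tcp=np.array([.3393,-.2669,.339])
pnp(s,tcp,[(249.7,191.4),(291.1,191.3),(351.9,190.9),(393.3,190.8),(239.2,207.5),(403.6,207.3)])
print(s["cx"],s["cy"])
# bay recess edge front of gray (ledge rear edge top): rows 222/3.6+90
def bayp(uv,zb,ox=.303,oz=.042):
    o,d=ray(s,uv);n=np.array([-np.sin(np.radians(22)),0,np.cos(np.radians(22))]);p=np.array([ox,0,oz])+n*zb
    return o+d*((p-o)@n)/(d@n)
c=lambda u,v:(210+u/3.6-.4,90+v/3.6-.4)
for u,v,z in((160,221,.011),(650,217,.011),(160,320,.0),(652,320,.0),(117,150,.011),(692,147,.011),(160,320,.006),(652,320,.006)): print((u,v,z),bayp(c(u,v),z).round(4))
# plan: TCP x,z for lip at bay (lx,lz), tilt a over bay
O=np.array([.303,.042]);t=np.radians(22);ex=np.array([np.cos(t),np.sin(t)]);ez=np.array([-np.sin(t),np.cos(t)])
for a in(6,8,10):
  b=np.radians(22+a);cx=np.array([np.cos(b),np.sin(b)]);cz=np.array([-np.sin(b),np.cos(b)])
  for lx,lz in((0,20),(0,1.5),(-10,1.5)):
    P=O+(lx*ex+lz*ez)/1000+.036*cx+.021*cz; print(a,lx,lz,"TCP",(P+[0,.195]).round(4))
E
```

```text
origin [ 0.3259 -0.2671  0.1118] rel tcp [-1.340e-02 -2.000e-04 -2.272e-01] tilt 20.3 roll -0.0 yaw 2.9 err 0.37321935780698823
lip [ 0.3166 -0.2676  0.1084]
321.07298959643043 197.45945280548813
(160, 221, 0.011) [ 0.2977 -0.3245  0.0517]
(650, 217, 0.011) [ 0.2917 -0.2109  0.0493]
(160, 320, 0.0) [ 0.3215 -0.3251  0.0495]
(652, 320, 0.0) [ 0.3163 -0.2075  0.0474]
(117, 150, 0.011) [ 0.2823 -0.3359  0.0455]
(692, 147, 0.011) [ 0.2753 -0.201   0.0427]
(160, 320, 0.006) [ 0.3203 -0.3238  0.0555]
(652, 320, 0.006) [ 0.3152 -0.2089  0.0534]
6 0 20 TCP [0.3174 0.291 ]
6 0 1.5 TCP [0.3244 0.2738]
6 -10 1.5 TCP [0.3151 0.2701]
8 0 20 TCP [0.3162 0.2917]
8 0 1.5 TCP [0.3231 0.2746]
8 -10 1.5 TCP [0.3138 0.2708]
10 0 20 TCP [0.3149 0.2924]
10 0 1.5 TCP [0.3218 0.2753]
10 -10 1.5 TCP [0.3126 0.2715]
```

The crop shows the cover tilted in the grip, tab ends at crop (143–292,365) and (511–660,363) and foot at row 422. The recess edges are at crop x 160 and 650, so the cover is about 1.5 mm too far right. Tilt a bit more, then measure.

Call:
apply_moves([
  [[0,0,0.08,0,1],[0,0,0.16,0,1],[0,0,0.2,0,1],[0,0,0.2,0,1],[0.3,0.02,0.0,0,1],[0.5,0.02,0.0,0,1],[0.5,0.02,0.0,0,1]],
])

```text
time: 43.92
tool_pos: [0.3131, -0.2673, 0.3382]
ee_rot: [-3.141, -0.0, -3.096]
wrist_force: [-0.7, 0.2, 0.2]
width: 0.0138
finger_force: 30.0
```

```bash
python3 - <<'E'
from h import *
s=snap("wrist","w20");g=cv2.cvtColor(s["image"],cv2.COLOR_RGB2GRAY).astype(int)
print(telemetry.get_obs()["tool_pos"])
# tab end / foot rows along columns (dark seam lines), tab sides along rows
for u in(262,275,283,360,370,382): print(u,[ (v,g[v,u]) for v in range(165,222) if abs(g[v+1,u]-g[v-1,u])>14])
for v in(202,204,206): print(v,[(u,int(g[v,u])) for u in range(236,410) if abs(g[v,u+1]-g[v,u-1])>25])
E
python3 st.py
```

```text
[ 0.31349167 -0.26724611  0.33816832]
262 [(182, np.int64(233)), (183, np.int64(200)), (184, np.int64(152)), (199, np.int64(151)), (200, np.int64(185)), (201, np.int64(224)), (214, np.int64(216)), (216, np.int64(227))]
275 [(182, np.int64(231)), (183, np.int64(192)), (184, np.int64(150)), (194, np.int64(145)), (195, np.int64(162)), (196, np.int64(238)), (199, np.int64(239)), (213, np.int64(229)), (214, np.int64(216)), (216, np.int64(227))]
283 [(182, np.int64(230)), (183, np.int64(186)), (184, np.int64(149)), (194, np.int64(143)), (195, np.int64(166)), (196, np.int64(237)), (199, np.int64(238)), (214, np.int64(216)), (216, np.int64(227))]
360 [(181, np.int64(231)), (182, np.int64(216)), (183, np.int64(154)), (194, np.int64(137)), (195, np.int64(219)), (196, np.int64(239)), (199, np.int64(238)), (213, np.int64(226)), (214, np.int64(199)), (215, np.int64(209)), (216, np.int64(225))]
370 [(181, np.int64(227)), (182, np.int64(207)), (183, np.int64(151)), (194, np.int64(144)), (195, np.int64(237)), (199, np.int64(238)), (213, np.int64(227)), (214, np.int64(203)), (215, np.int64(212)), (216, np.int64(227))]
382 [(181, np.int64(228)), (182, np.int64(203)), (183, np.int64(150)), (199, np.int64(156)), (200, np.int64(211)), (201, np.int64(225)), (213, np.int64(226)), (215, np.int64(212)), (216, np.int64(226))]
202 [(242, 176), (243, 208), (350, 231), (398, 230), (399, 197)]
204 [(242, 188), (243, 212), (350, 228), (398, 227), (399, 191)]
206 [(242, 187), (243, 215), (326, 199), (351, 174), (352, 214), (398, 227), (399, 193)]
t 43.975 [ 0.3135 -0.2672  0.3382] yaw 182.66 [ 0.2 -0.2 -0.1] 0.0138
```

```bash
python3 - <<'E'
from h import *
s=load("w20");tcp=np.array([.3135,-.2672,.3382])
for z in(.104,.108,.112): print(z,(plane(s,(321,199.7),z)-tcp).round(4), "top surface of tab end; foot", (plane(s,(321,214.3),z+.010)-tcp).round(4))
O=np.array([.303,.042]);t=np.radians(22);ex=np.array([np.cos(t),np.sin(t)]);ez=np.array([-np.sin(t),np.cos(t)])
for lx,lz in((2,22),(1,2),(-10,2)): print(lx,lz,(O+(lx*ex+lz*ez)/1000).round(4), "TCP",(O+(lx*ex+lz*ez)/1000+[.0168,.233]).round(4))
E
```

```text
0.104 [-0.0169 -0.0007 -0.2342] top surface of tab end; foot [-0.0095 -0.0004 -0.2242]
0.108 [-0.018  -0.0007 -0.2302] top surface of tab end; foot [-0.0107 -0.0004 -0.2202]
0.112 [-0.019  -0.0008 -0.2262] top surface of tab end; foot [-0.012  -0.0005 -0.2162]
2 22 [0.2966 0.0631] TCP [0.3134 0.2961]
1 2 [0.3032 0.0442] TCP [0.32   0.2772]
-10 2 [0.293  0.0401] TCP [0.3098 0.2731]
```

Call:
apply_moves([
  [[0,0.01,0.4,0,1],[0,0.01,0.84,0,1],[0,0.01,0.84,0,1],[-0.07,0.02,1.0,0,1],[-0.11,0.02,1.1,0,1],[-0.13,0.02,1.15,0,1],[-0.13,0.02,1.15,0,1]],
])

```text
time: 44.85
tool_pos: [0.3207, -0.2659, 0.2814]
ee_rot: [-3.141, 0.0, -3.094]
wrist_force: [-0.5, -0.2, 1.6]
width: 0.0134
finger_force: 30.0
```

```bash
cat > tabs.py <<'E'
from h import *
import sys
s=snap("wrist",sys.argv[1]);g=cv2.cvtColor(s["image"],cv2.COLOR_RGB2GRAY).astype(int)
print(telemetry.get_obs()["tool_pos"].round(4) if hasattr(telemetry.get_obs()["tool_pos"],"round") else telemetry.get_obs()["tool_pos"])
for u in(275,283,320,360,370): print(u,[ (v,int(g[v,u])) for v in range(120,222) if abs(g[v+1,u]-g[v-1,u])>14])
E
python3 tabs.py w21; python3 st.py "(.320,-.2662,.2772)"
```

```text
[ 0.3207 -0.2659  0.2814]
275 [(141, 78), (142, 96), (154, 109), (155, 133), (159, 152), (160, 168), (161, 185), (164, 212), (165, 231), (187, 229), (188, 215), (189, 157), (190, 140), (199, 150), (200, 203), (201, 221), (213, 223), (214, 200), (215, 205), (216, 223)]
283 [(133, 63), (135, 76), (137, 85), (145, 90), (146, 120), (147, 155), (154, 161), (155, 142), (158, 143), (159, 155), (160, 172), (161, 188), (164, 212), (165, 231), (187, 229), (188, 214), (189, 157), (190, 139), (199, 150), (200, 202), (201, 221), (213, 221), (214, 183), (215, 204), (216, 223)]
320 [(129, 58), (130, 89), (131, 152), (132, 167), (143, 159), (145, 147), (146, 166), (154, 155), (155, 140), (158, 144), (159, 159), (160, 175), (163, 188), (164, 216), (165, 229), (187, 228), (188, 208), (189, 141), (203, 138), (204, 233), (213, 235), (214, 208), (215, 200), (216, 177), (217, 105), (219, 115)]
360 [(128, 63), (129, 117), (130, 153), (140, 155), (142, 164), (144, 151), (153, 167), (154, 153), (158, 146), (159, 162), (160, 180), (163, 191), (164, 220), (187, 222), (188, 196), (189, 146), (198, 138), (199, 152), (200, 209), (213, 221), (214, 196), (215, 206), (216, 220)]
370 [(127, 53), (128, 72), (129, 137), (130, 162), (141, 155), (142, 144), (143, 119), (144, 160), (153, 160), (154, 148), (158, 148), (159, 163), (160, 180), (163, 189), (164, 220), (187, 221), (188, 193), (189, 144), (198, 138), (199, 152), (200, 210), (213, 222), (215, 209), (216, 222)]
t 44.9 [ 0.3207 -0.2659  0.2814] yaw 182.74 [-0.3  1.8  1.5] 0.0141
units [ 0.01 -0.01  0.08]
```

Call:
apply_moves([
  [[0,0,0.04,0,1],[0,0,0.08,0,1],[0,0,0.08,0,1]],
])

```text
time: 45.28
tool_pos: [0.3214, -0.2658, 0.2802]
ee_rot: [-3.14, 0.004, -3.094]
wrist_force: [-0.7, 5.4, 12.8]
width: 0.0133
finger_force: 30.0
```

Call:
apply_moves([
  [[0,0,0.03,0,1],[0,0,0.06,0,1],[0,0,0.06,0,1]],
])

```text
time: 45.65
tool_pos: [0.3221, -0.266, 0.2783]
ee_rot: [-3.139, 0.008, -3.094]
wrist_force: [2.0, 4.0, 15.1]
width: 0.0137
finger_force: 30.0
```

```bash
python3 tabs.py w22 | tail -4; python3 - <<'E'
from h import *
s=load("w22");g=cv2.cvtColor(s["image"],cv2.COLOR_RGB2GRAY).astype(int)
for v in(170,180,194,197,206,212,225): print(v,[(u,int(g[v,u])) for u in range(215,430) if abs(g[v,u+1]-g[v,u-1])>18])
E
```

```text
283 [(130, 55), (131, 78), (134, 75), (135, 93), (142, 89), (143, 118), (144, 155), (150, 153), (151, 138), (155, 152), (156, 168), (157, 184), (160, 207), (161, 228), (184, 223), (185, 200), (186, 144), (195, 145), (196, 194), (197, 223), (210, 225), (211, 200), (212, 209), (213, 225)]
320 [(126, 57), (127, 80), (128, 151), (129, 167), (140, 156), (142, 146), (143, 164), (150, 155), (151, 138), (154, 142), (155, 155), (156, 171), (157, 186), (159, 186), (160, 213), (161, 228), (184, 220), (185, 177), (186, 139), (200, 135), (201, 230), (210, 232), (211, 207), (212, 207), (213, 225), (216, 218), (217, 112), (219, 106), (220, 119)]
360 [(125, 59), (126, 101), (127, 147), (135, 149), (139, 156), (141, 150), (149, 166), (150, 151), (151, 139), (154, 142), (155, 158), (156, 175), (159, 185), (160, 213), (183, 221), (184, 207), (185, 153), (186, 136), (195, 145), (196, 194), (197, 222), (210, 223), (211, 196), (212, 202), (213, 222)]
370 [(124, 50), (125, 67), (126, 127), (127, 152), (138, 157), (139, 142), (141, 156), (150, 147), (154, 144), (155, 160), (156, 175), (159, 185), (160, 213)
[... 979 characters left out ...]
, 185)]
212 [(219, 156), (220, 189), (221, 218), (233, 209), (234, 169), (235, 148), (238, 139), (239, 157), (240, 194), (403, 195), (404, 158), (405, 124), (406, 121), (407, 149), (408, 181), (409, 208), (410, 223), (420, 221), (421, 205), (422, 176)]
225 [(219, 177), (220, 206), (221, 223), (232, 217), (233, 192), (234, 153), (237, 143), (238, 175), (239, 216), (300, 214), (301, 192), (302, 163), (303, 136), (306, 130), (307, 179), (308, 206), (309, 158), (310, 99), (332, 118), (333, 154), (334, 203), (335, 189), (336, 130), (338, 128), (339, 142), (340, 157), (341, 179), (342, 208), (404, 217), (405, 159), (406, 124), (407, 138), (408, 170), (409, 198), (410, 220), (421, 216), (422, 166)]
```

Call:
apply_moves([
  [[0.04,0,-0.03,0,1],[0.08,0,-0.01,0,1],[0.12,0,0.0,0,1],[0.16,0,0.02,0,1],[0.2,0,0.035,0,1],[0.2,0,0.035,0,1]],
])

```text
time: 46.45
tool_pos: [0.3114, -0.267, 0.274]
ee_rot: [-3.138, 0.005, -3.094]
wrist_force: [2.3, 0.3, 7.4]
width: 0.0138
finger_force: 30.0
```

```bash
python3 tabs.py w23 | cut -c1-400|tail -4; python3 st.py
```

```text
283 [(135, 57), (136, 76), (140, 78), (141, 97), (149, 93), (150, 158), (166, 157), (167, 142), (172, 149), (173, 165), (174, 181), (175, 196), (178, 195), (179, 223), (210, 230), (211, 216), (213, 230)]
320 [(130, 57), (131, 74), (132, 139), (133, 168), (146, 156), (147, 137), (148, 117), (149, 167), (165, 169), (166, 152), (172, 153), (173, 169), (174, 184), (175, 198), (176, 207), (178, 202), (179, 228), (202, 231), (203, 218), (204, 157), (205, 140), (211, 149), (212, 197), (213, 229), (216, 223), (217, 117), (219, 110), (220, 123)]
360 [(129, 53), (130, 73), (131, 150), (132, 164), (135, 157), (145, 159), (146, 129), (147, 128), (148, 158), (172, 156), (173, 171), (174, 188), (175, 203), (176, 212), (178, 206), (179, 229), (202, 225), (203, 211), (204, 207), (205, 227), (210, 226), (211, 191), (212, 200), (213, 227)]
370 [(129, 57), (130, 88), (131, 148), (145, 162), (146, 119), (147, 147), (148, 167), (165, 160), (166, 145), (171, 146), (172, 159), (173, 174), (174, 189), (175, 204), (176, 212), (178, 205), (179, 227), (202, 226), (203, 210), (204, 204), (205, 227), (210, 227), (211, 193), (212, 204), (213, 229)]
t 46.5 [ 0.3114 -0.267   0.274 ] yaw 182.72 [2.4 1.1 8.1] 0.0138
```

Call:
apply_moves([
  [[0.04,0,0.0,0,1],[0.04,0,0.0,0,1],[0.04,0,0.0,0,0.6],[0.04,0,0.0,0,0.6],[0.04,0,-0.3,0,0.6],[0.04,0,-1.0,0,0.6],[0.04,0,-1.8,0,0.8],[0.04,0,-1.8,0,1],[0.04,0,-1.8,0,1],[0.04,0,-1.8,0,1]],
])

```text
time: 47.75
tool_pos: [0.3083, -0.2662, 0.3607]
ee_rot: [3.139, -0.002, -3.094]
wrist_force: [0.4, -0.2, -0.3]
width: 0.0021
finger_force: 0.0
```

```bash
python3 tabs.py w24 | cut -c1-300; python3 st.py "(.354,-.2643,.29)"
python3 - <<'E'
from h import *
s=load("w24")
# predicted pixels of cover features at home & at 6 deg
O=np.array([.303,-.2666,.043])
def pt(b,p):
    t=np.radians(22);a=np.radians(b);q=np.array([-.010+ (p[0]+.010)*np.cos(a)-p[2]*np.sin(a),p[1],(p[0]+.010)*np.sin(a)+p[2]*np.cos(a)])
    w=np.array([q[0]*np.cos(t)-q[2]*np.sin(t),q[1],q[0]*np.sin(t)+q[2]*np.cos(t)]);y=.048
    return O+[w[0]*np.cos(y)-w[1]*np.sin(y),w[0]*np.sin(y)+w[1]*np.cos(y),w[2]]
for b in(0,6,10): print(b,proj(s,[pt(b,p) for p in((.001,-.037,.005),(.076,-.037,.005),(.010,0,.027),(.048,0,.027),(.076,.05,.005))]).round(1).tolist())
E
```

```text
[ 0.3083 -0.2662  0.3607]
275 [(147, 76), (148, 95), (149, 108), (158, 113), (159, 136), (161, 147), (162, 159), (163, 181), (165, 195), (166, 225), (189, 224), (191, 234), (204, 233), (205, 169), (206, 142)]
283 [(142, 80), (143, 94), (149, 113), (150, 144), (152, 142), (159, 139), (161, 147), (162, 159), (163, 180), (164, 198), (165, 197), (166, 228), (183, 226), (185, 234), (188, 234), (189, 209), (190, 216), (191, 234), (204, 232), (205, 191), (206, 175), (212, 181), (213, 199)]
320 [(132, 55), (133, 77), (134, 154), (135, 169), (146, 159), (147, 123), (148, 134), (149, 166), (158, 163), (159, 145), (161, 147), (162, 166), (163, 188), (165, 202), (166, 230), (183, 223), (184, 156), (189, 155), (190, 224), (192, 229), (193, 144), (194, 111), (195, 127)]
360 [(131, 55), (132, 75), (133, 138), (145, 153), (147, 149), (148, 168), (161, 149), (162, 169), (163, 188), (165, 202), (166, 229), (184, 231), (188, 232), (190, 232), (203, 232), (204, 203), (205, 153), (206, 138)]
370 [(131, 64), (132, 113), (133, 149), (141, 161), (145, 156), (147, 150), (158, 151), (161, 148), (162, 169), (163, 191), (165, 200), (166, 227), (182, 224), (183, 196), (189, 199), (190, 232)]
t 47.8 [ 0.3083 -0.2662  0.3607] yaw 182.72 [-0.1 -0.7 -0.5] 0.0009
units [-0.92 -0.01  1.41]
0 [[280.4, 189.9], [279.2, 271.4], [319.8, 196.0], [319.9, 240.3], [374.9, 271.2]]
6 [[280.3, 189.1], [277.9, 271.2], [319.8, 192.3], [319.9, 236.4], [376.6, 270.9]]
10 [[280.2, 188.5], [277.1, 270.5], [319.8, 189.7], [319.9, 233.4], [377.8, 270.2]]
```

Cover rests on its nose at ~6°, lip under the ledge. Press near its top.

Call:
apply_moves([
  [[-0.5,-0.01,0.3,0,1],[-0.92,-0.01,0.8,0,1],[-0.92,-0.01,1.4,0,1],[-0.92,-0.01,1.6,0,1],[-0.92,-0.01,1.7,0,1],[-0.92,-0.01,1.75,0,1],[-0.92,-0.01,1.8,0,1],[-0.92,-0.01,1.85,0,1]],
])

```text
time: 48.8
tool_pos: [0.3545, -0.2643, 0.2774]
ee_rot: [3.141, 0.002, -3.094]
wrist_force: [-13.1, 13.7, 41.7]
width: 0.0006
finger_force: 22.0
```

Call:
apply_moves([
  [[0,0,0.04,0,1],[0,0,0.08,0,1]],
])

```text
time: 49.05
tool_pos: [0.3545, -0.2642, 0.2771]
ee_rot: [-3.141, 0.002, -3.093]
wrist_force: [-16.5, 19.7, 57.8]
width: 0.0005
finger_force: 30.1
```

Call:
apply_moves([
  [[0,0,-0.3,0,1],[0.3,0,-1.0,0,1],[0.92,0,-1.75,0,1],[0.92,0,-1.75,0,1],[0.92,0,-1.75,0,1],[0.92,0,-1.75,0,1]],
])

```text
time: 49.8
tool_pos: [0.3088, -0.2667, 0.3515]
ee_rot: [3.139, -0.002, -3.094]
wrist_force: [0.6, -0.1, -0.1]
width: 0.0004
finger_force: 0.0
```

```bash
python3 tabs.py w25 | cut -c1-330; python3 st.py; python3 - <<'E'
from h import *
import h
for n in("w24","w25"):
    s=load(n);g=cv2.cvtColor(s["image"],cv2.COLOR_RGB2GRAY).astype(int)
    for u in(262,290,350,376): print(n,u,[(v,int(g[v,u])) for v in range(222,292) if abs(g[v+1,u]-g[v-1,u])>14])
E
```

```text
[ 0.3088 -0.2667  0.3515]
275 [(147, 79), (148, 96), (149, 108), (159, 118), (160, 137), (162, 147), (163, 161), (164, 182), (166, 194), (167, 223), (191, 236), (193, 237), (207, 235), (208, 188), (209, 149)]
283 [(142, 80), (143, 98), (149, 110), (150, 157), (162, 145), (163, 160), (164, 182), (166, 194), (167, 224), (186, 236), (191, 237), (193, 237), (207, 236), (208, 222)]
320 [(132, 53), (133, 76), (134, 149), (135, 168), (146, 159), (147, 135), (148, 119), (149, 164), (159, 155), (162, 148), (163, 167), (164, 188), (166, 199), (167, 228), (184, 229), (185, 186), (186, 146), (191, 146), (192, 213), (193, 238), (197, 234), (198, 174), (199, 114), (200, 122), (201, 138)]
360 [(131, 55), (132, 73), (133, 140), (145, 154), (146, 127), (147, 134), (148, 166), (152, 167), (153, 158), (162, 150), (163, 171), (164, 189), (166, 200), (167, 229), (184, 222), (186, 234), (190, 236), (192, 224), (207, 232), (208, 164), (209, 143)]
370 [(131, 63), (132, 112), (133, 153), (141, 173), (142, 162), (145, 157), (147, 147), (158, 166), (159, 147), (162, 148), (163, 170), (164, 190), (166, 196), (167, 225), (184, 217), (185, 210), (186, 235), (190, 235), (192, 228)]
t 49.85 [ 0.3088 -0.2667  0.3515] yaw 182.76 [ 0.2 -0.3 -0. ] 0.0007
w24 262 [(263, 235), (264, 215), (265, 108), (266, 45)]
w24 290 [(263, 218), (264, 192), (265, 96), (266, 42)]
w24 350 [(254, 215), (255, 207), (256, 193), (257, 180), (258, 166), (259, 151), (260, 141), (261, 133), (263, 123), (264, 110), (265, 63), (266, 40)]
w24 376 [(263, 230), (264, 210), (265, 104), (266, 43)]
w25 262 [(263, 237), (264, 217), (265, 108), (266, 45)]
w25 290 [(263, 237), (264, 223), (265, 113), (266, 45)]
w25 350 [(263, 213), (264, 180), (265, 91), (266, 42)]
w25 376 [(263, 233), (264, 213), (265, 106), (266, 44)]
```

```bash
python3 - <<'E'
from h import *
def pt(b,p,O):
    t=np.radians(22);a=np.radians(b);q=np.array([-.010+ (p[0]+.010)*np.cos(a)-p[2]*np.sin(a),p[1],(p[0]+.010)*np.sin(a)+p[2]*np.cos(a)])
    w=np.array([q[0]*np.cos(t)-q[2]*np.sin(t),q[1],q[0]*np.sin(t)+q[2]*np.cos(t)]);y=.048
    return O+[w[0]*np.cos(y)-w[1]*np.sin(y),w[0]*np.sin(y)+w[1]*np.cos(y),w[2]]
for n in("w24","w25"):
  s=load(n); g=cv2.cvtColor(s["image"],cv2.COLOR_RGB2GRAY).astype(int)
  print(n,[(u,int(g[202,u])) for u in range(250,392) if abs(g[202,u+1]-g[202,u-1])>25],[(u,int(g[215,u])) for u in range(225,415) if abs(g[215,u+1]-g[215,u-1])>12])
  for oz in(.043,.046):
    for b in(0,3,6):
      q=proj(s,[pt(b,p,np.array([.303,-.2666,oz])) for p in((.001,0,.005),(.010,0,.027),(.03,-.054,.005),(.03,.054,.005))]); print(oz,b,"foot",q[0].round(1),"rib-foot",(q[1]-q[0]).round(2)[1],"width at mid",(q[3]-q[2])[0].round(1),q[2].round(0))
E
```

```text
w24 [(256, 217), (257, 173), (259, 148), (260, 184), (261, 228), (310, 211), (311, 132), (326, 142), (327, 202), (328, 234), (377, 224), (378, 187), (379, 137), (380, 148), (381, 190), (382, 222), (390, 223), (391, 197)] [(246, 169), (247, 216), (248, 232), (255, 229), (256, 212), (257, 162), (258, 151), (259, 175), (260, 223), (261, 237), (269, 229), (270, 199), (271, 149), (282, 152), (283, 204), (284, 234), (309, 232), (310, 208), (311, 130), (313, 126), (326, 130), (327, 190), (328, 231), (353, 232), (354, 219), (355, 174), (356, 141), (366, 138), (367, 158), (368, 211), (369, 232), (377, 230), (378, 206), (379, 156), (380, 139), (381, 174), (382, 216), (383, 230), (390, 227), (391, 197), (392, 174)]
0.043 0 foot [319.8 189.8] rib-foot 6.15 width at mid 116.5 [262. 221.]
0.043 3 foot [319.8 189.4] rib-foot 4.73 width at mid 117.3 [261. 220.]
0.043 6 foot [319.8 189. ] rib-foot 3.27 width at mid 118.1 [261. 220.]
0.046 0 foot [319.8 190.5] rib-foot 6.28 width at mid 117.7 [261. 222.]
0.046 3 foot [319.8 190.1] rib-foot 4.84 width at mid 118.5 [261. 221.]
0.046 6 foot [319.8 189.7]
[... 527 characters left out ...]
24), (314, 136), (326, 133), (327, 157), (328, 214), (329, 236), (354, 235), (355, 219), (356, 170), (357, 146), (368, 153), (369, 211), (370, 235), (379, 233), (380, 201), (381, 146), (382, 133), (383, 159), (384, 202), (385, 226), (393, 226), (394, 201), (395, 178)]
0.043 0 foot [320.3 191.6] rib-foot 6.52 width at mid 120.2 [260. 224.]
0.043 3 foot [320.3 191.2] rib-foot 5.04 width at mid 121.0 [260. 223.]
0.043 6 foot [320.3 190.8] rib-foot 3.54 width at mid 121.9 [259. 222.]
0.046 0 foot [320.3 192.3] rib-foot 6.65 width at mid 121.4 [260. 225.]
0.046 3 foot [320.3 191.9] rib-foot 5.16 width at mid 122.3 [259. 224.]
0.046 6 foot [320.3 191.5] rib-foot 3.64 width at mid 123.2 [259. 224.]
```

The rib–foot offset of 6.5 px matches 0° (6.5 predicted) against 3.6 px before pressing, so the cover is home. Now the pedal.

```bash
python3 - <<'E'
from h import *
w3,w4=load("w3"),load("w4")
for s,x0 in((w3,225),(w4,145)):
    im=s["image"];g=cv2.cvtColor(im,cv2.COLOR_RGB2GRAY).astype(int)
    m=(g<75).astype(np.uint8); m[:85]=0;m[192:]=0;m[:,:x0]=0;m[:,x0+90:]=0
    c=max(cv2.findContours(m,0,2)[0],key=cv2.contourArea);print(cv2.boundingRect(c),cv2.approxPolyDP(c,3,True)[:,0].tolist())
    h=cv2.cvtColor(im,cv2.COLOR_RGB2HSV); o=((h[...,0]<14)&(h[...,1]>120)&(h[...,2]>120)); o[:160]=0;o[200:]=0;o[:,:x0]=0;o[:,x0+80:]=0
    print("led",np.argwhere(o).mean(0)[::-1])
    l=((h[...,1]<50)&(g>130));l[:140]=0;l[195:]=0;l[:,:x0]=0;l[:,x0+85:]=0
    n,lab,st,ce=cv2.connectedComponentsWithStats(l.astype(np.uint8));i=1+np.argmax(st[1:,4]);print("strip",st[i],ce[i])
    C=ce[i]; print("strip at z36",plane(s,C,.036).round(4))
E
python3 st.py "(.405,.088,.30)"
```

```text
(225, 93, 79, 99) [[248, 93], [244, 161], [293, 165], [295, 169], [291, 174], [239, 168], [225, 156], [225, 191], [243, 191], [242, 181], [292, 186], [303, 105], [296, 99]]
led [283.5 181.5]
strip [241 162  53  11 224] [266.875      167.20089286]
strip at z36 [0.4721 0.0813 0.036 ]
(162, 94, 52, 74) [[162, 95], [165, 161], [211, 166], [213, 102]]
led [204.5 181.5]
strip [161 161  53  12 244] [187.34016393 167.39754098]
strip at z36 [0.4719 0.0812 0.036 ]
t 49.85 [ 0.3088 -0.2667  0.3515] yaw 182.76 [ 0.2 -0.3 -0. ] 0.0007
units [-2.26  6.99  1.04]
```

```bash
python3 - <<'E'
from h import *
w3,w4=load("w3"),load("w4")
for p,q in(((248,93),(167,95)),((296,99.5),(214.5,102)),((266.9,167.2),(187.3,167.4))): print(tri((w3,p),(w4,q)))
for s,p in((w3,(248,93)),(w3,(297,99)),(w4,(163,95)),(w4,(213,101))): print(plane(s,p,.045).round(4))
E
```

```text
(array([0.38318574, 0.060914  , 0.02688276]), [0.5, 0.5])
(array([0.39199271, 0.11879373, 0.02574689]), [1.1, 1.1])
(array([0.47192454, 0.08138972, 0.0365008 ]), [0.1, 0.1])
[0.384  0.0649 0.045 ]
[0.3914 0.1214 0.045 ]
[0.3849 0.0646 0.045 ]
[0.3929 0.1234 0.045 ]
```

```bash
python3 - <<'E'
from h import *
w3,w4=load("w3"),load("w4")
print(tri((w3,(210,142)),(w4,(115,142))))
E
python3 st.py "(.4025,.0894,.30)"
```

```text
(array([0.43493915, 0.0358866 , 0.10280985]), [0.5, 0.5])
t 49.85 [ 0.3088 -0.2667  0.3515] yaw 182.76 [ 0.2 -0.3 -0. ] 0.0007
units [-2.22  7.02  1.04]
```

Call:
apply_moves([
  [[0,0.5,-0.6,0,1],[-0.2,1.7,-0.6,0,1],[-0.6,2.9,-0.6,0,1],[-1.0,4.1,-0.6,0,1],[-1.6,5.3,-0.6,0,1],[-2.0,6.3,0,0,1],[-2.21,7.0,0.6,0,1],[-2.21,7.0,1.0,0,1],[-2.21,7.0,1.0,0,1]],
])

```text
time: 50.98
tool_pos: [0.4017, 0.0887, 0.3003]
ee_rot: [-3.141, -0.007, -3.092]
wrist_force: [1.1, 0.3, -0.2]
width: 0.0005
finger_force: 0.0
```

```bash
python3 st.py "(.4025,.0894,.24)"; python3 - <<'E'
from h import *
for n in("top","scene"): snap(n,n+"9")
s=load("top9");g=cv2.cvtColor(s["image"],cv2.COLOR_RGB2GRAY).astype(int)
# hood shut vs resting: fin top row check with arm away (fin z .149 vs ~.16); cover and hood region means
from h import proj
print("fin front-top predicted px shut/.09:",proj(s,[[.3857,-.2627,.149],[.386,-.2627,.162]]).round(1).tolist())
E
```

```text
t 50.975 [0.4017 0.0887 0.3003] yaw 182.84 [ 1.1  0.3 -0.2] 0.0005
units [-0.03  0.01  1.21]
fin front-top predicted px shut/.09: [[425.0, 238.4], [426.2, 238.2]]
```

Call:
apply_moves([
  [[0,0,0.6,0,1],[0,0,1.0,0,1],[0,0,1.15,0,1],[0,0,1.25,0,1]],
])

```text
time: 51.58
tool_pos: [0.4025, 0.0875, 0.2418]
ee_rot: [-3.141, 0.0, -3.095]
wrist_force: [-3.6, -1.6, 4.8]
width: 0.0005
finger_force: 2.2
```

Call:
apply_moves([
  [[0,0,0.1,0,1],[0,0,0.2,0,1],[0,0,0.2,0,1]],
])

```text
time: 51.95
tool_pos: [0.4026, 0.0877, 0.233]
ee_rot: [-3.141, 0.001, -3.094]
wrist_force: [-6.4, -1.9, 10.6]
width: 0.0007
finger_force: 5.7
```

Call:
apply_moves([
  [[0,0,0.06,0,1],[0,0,0.12,0,1],[0,0,0.18,0,1],[0,0,0.18,0,1]],
])

```text
time: 52.45
tool_pos: [0.4029, 0.0879, 0.2312]
ee_rot: [-3.14, 0.001, -3.093]
wrist_force: [-24.2, -3.0, 50.5]
width: 0.0006
finger_force: 26.7
```

At the stop. Ease off slightly, hold about two seconds, then release.

Call:
apply_moves([
  [[0,0,-0.06,0,1],[0,0,-0.06,0,1],[0,0,-0.06,0,1],[0,0,-0.06,0,1],[0,0,-0.06,0,1],[0,0,-0.06,0,1],[0,0,-0.06,0,1],[0,0,-0.06,0,1],[0,0,-0.06,0,1],[0,0,-0.06,0,1]],
])

```text
time: 53.7
tool_pos: [0.4027, 0.0878, 0.2317]
ee_rot: [-3.141, 0.001, -3.094]
wrist_force: [-18.7, -3.1, 37.6]
width: 0.0007
finger_force: 19.5
```

Call:
apply_moves([
  [[0,0,0,0,1],[0,0,0,0,1],[0,0,0,0,1],[0,0,0,0,1],[0,0,0,0,1],[0,0,0,0,1]],
])

```text
time: 54.45
tool_pos: [0.4027, 0.0878, 0.2318]
ee_rot: [-3.141, 0.001, -3.094]
wrist_force: [-19.1, -2.4, 38.5]
width: 0.0004
finger_force: 19.5
```

Call:
apply_moves([
  [[0,0,-0.2,0,1],[0,0,-0.5,0,1],[0,0,-1.3,0,1],[0,0,-2.3,0,1],[0,0,-3.3,0,1],[0,0,-3.3,0,1],[0,0,-3.3,0,1],[0,0,-3.3,0,1]],
])

```text
time: 55.45
tool_pos: [0.4021, 0.0879, 0.3879]
ee_rot: [-3.141, -0.003, -3.094]
wrist_force: [-0.0, -0.1, 0.8]
width: 0.0005
finger_force: 0.0
```

```bash
python3 -c "
from h import *
print(ticket.close_job())"
```

```text
the job is handed in; nothing more can be done
None
```

I've handed the job in (no verdict came back): all four bottles stand in the wells, the hood and battery cover are snapped shut, and the pedal was held at its stop for about two seconds and released, though I didn't take a last look at the hood, pedal or spools.

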